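Count three ferrite ring cores through the photo-eye gate of a counting tray

ROBOT

A 6-joint arm with a two-finger parallel gripper is mounted at the origin on the work surface. World frame = base frame: x ahead of the robot, y to its left, z up, the work surface at z = 0. Lengths are in m, angles in rad, forces in N, time in s.
With the tool pointing down it reaches from about 0.25 to 0.775 m from the base axis. Payload 4 kg.
Tool frame: the origin (TCP) lies midway between the tips of the shut fingers; the grasp point (between the pads) lies 19 mm behind it (robot.tcp_to_grasp is the distance from the TCP to the grasp point, in m); z points along the fingers, x is the direction in which the jaws open and shut, and the axes are right-handed (so a half turn about z gives the same grasp; the last joint's range is limited). The gripper opens to 94 mm and grips with 3 to 60 N. Pads are 16 mm wide; open, the fingers measure 119 mm over their backs; the gripper's body (75 mm by 177 mm) begins 78 mm behind the grasp point.
Start: joints at [-1.359, 0.087, 1.371, -0, 1.684, -0.103], TCP at [0.17, -0.523, 0.206] pointing down, gripper open.
Joint ranges: [-3.1, 3.1], [-0.76, 2.03], [0.27, 2.55], [-1.08, 4.22], [0.17, 2.65], [-2.57, 2.57]. Speed limits (rad/s): [2.79, 2.79, 3.14, 3.14, 3.14, 3.14].

INTERFACE

Orientations are given as [roll, pitch, yaw] about the fixed x, y, z axes, in that order (R = Rz(yaw) Ry(pitch) Rx(roll)).
In Python, from bench import get_obs, vision, robot gives the robot as it stands.
- The arm moves only by the tool servo_tool, never from a script. Its argument "targets" is text: rows parted by semicolons, each of 7 numbers parted by spaces: the opening, from 0 (shut) to 1 (fully open), then the shift along the tool's x, y, z as a fraction of full scale, then the turn, a rotation vector about the tool's x, y, z as a fraction of full scale. A call has 1 to 12 rows; each row is the pose to reach, as a shift and turn from the pose commanded when the call began, along the tool's axes at that moment, turning the shorter way round; what a row does not reach only later rows make up. Full scale, the value 1, is 0.25 m for a shift and pi rad for a turn. A row lasts 1/12 s, in which the tool goes at most 41.7 mm and 7.16 degrees, less where a joint would pass 70% of its speed; a pose out of reach is approached as far as the arm can. A call with a number of a shift or a turn outside -1 to 1 is refused whole. A call with a gripper value outside its range is refused whole. The fingers move at their own pace and stop on an object; the grip force is fixed at half the most. Time passes only in rows, so rows that repeat a pose let the fingers close. It gives the time, the measured TCP pose, the force and the opening at its end, in the units of the state.
- get_obs(): the state, without advancing time (a new reading comes with each control period).
- vision.snapshot(name): name is "scene" or "side" or "wrist"; returns a dict with "image" (384x512x3 uint8, red, green, blue), "mtx" (3x3 intrinsics, pixels), "world_from_camera" (4x4, takes a point from camera to world coordinates); the wrist camera has in their place "T_tool_cam" (4x4, takes a point from camera to tool coordinates, whose origin is the TCP and whose axes are the tool frame's). Camera axes: x right, y down, z forward; pixel columns grow to the right and rows downward; lengths in m; the calibration is good to about 2 mm. A picture is of the moment at which its call begins: read the wrist's pose just before it. There is no depth.
- robot.close_job(): hands the job in, once; it reports no verdict.
The state is a dict: "time": time; "joint_positions": joint angles; "qvel": joint speeds; "joint_torque": joint torques, N m; "tool_pos": TCP position; "ee_rot": TCP orientation; "wrist_force": force on the tool from outside, world axes, zero at the start; "wrist_torque": the same for the moment, N m; "width": finger opening in m.
Only numpy, scipy, OpenCV 4.12 (cv2) and the standard library are available. Lean on these libraries where they do the work, as an engineer would, in place of code of your own. Each camera call takes 0.05 s, during which the arm holds its last target.

TASK

Count the three ferrite ring cores into the bin: with the fingertips, gently push each one across the deck of the counting tray and through the narrow photo-eye gate so that it drops down the slot, one at a time, each down before the next one enters the gate. Slide the cores only, do not pinch, lift or carry them or drag them over the fences. Leave the finned heat sink standing on the deck, and do not disturb the pliers, the solder spool or the board holder.

Things in the scene. Friction and masses are not known exactly. Their poses are not given: they have to be found in the camera images.
- tray: fixed parts-counting tray on four legs, one rigid unit. Origin on the table under it; x points along the deck to the gate, y to the left of that, z up. Light-grey deck, top 60 mm above the table, x = -155 to 65 mm, y = -145 to 145 mm. Aluminium rim 10 mm above the deck at back and sides. The deck behind the left fence carries a black counter box, 34 x 52 x 20 mm high, at x 45, y 112 mm
- gate (a point): middle of the gate, on the deck surface (tray x = 59 mm); axes as the tray's. The gate is the 42 mm wide (y) passage between two black photo-eye heads, tray x = 53 to 65 mm, each 22 mm high and 14 mm wide. The deck ends at tray x = 65 mm in the drop slot
- fence (a point): front end, on the deck, of the left one of two aluminium fences, 4 mm thick, 14 mm high, that form a shallow funnel before the gate: they run from tray x = 55, y = +-26 mm (beside the gate) straight back to the side rims at x = -6, y = +-145 mm; axes as the tray's
- slot (a point): middle of the drop slot's mouth, at deck height; axes as the tray's. A shaft open above, 46 mm wide (y), tray x = 65 to 114 mm, its side and end walls 12 mm higher than the deck. A core tips in by itself once its centre is some mm past tray x = 65 mm
- bin (a point): middle of the floor of the open grey bin on the table below the slot, 3 mm above the table; axes as the tray's. Inside 144 mm (x) by 114 mm (y), walls 46 mm high; it reaches out beyond the slot
- core0_c (a point): bare dark-grey ferrite ring core (toroid) lying flat on the deck of the tray; outside diameter 33 mm, hole 19.5 mm, 11 mm thick, about 32 g. The point is its centre, half-way up (5.5 mm above the deck while it lies flat). The three cores are alike and may go in any order
- core1_c (a point): bare dark-grey ferrite ring core (toroid) lying flat on the deck of the tray; outside diameter 33 mm, hole 19.5 mm, 11 mm thick, about 32 g. The point is its centre, half-way up (5.5 mm above the deck while it lies flat). The three cores are alike and may go in any order
- core2_c (a point): bare dark-grey ferrite ring core (toroid) lying flat on the deck of the tray; outside diameter 33 mm, hole 19.5 mm, 11 mm thick, about 32 g. The point is its centre, half-way up (5.5 mm above the deck while it lies flat). The three cores are alike and may go in any order
- heatsink: finned grey aluminium heat sink standing on the deck among the cores, 34 x 34 mm and 24 mm high, fins upward, 45 g, loose. Origin at the centre of its underside. It stays on the deck; a nudge does no harm
- pliers: pliers with red grips lying on the bench mat beside the tray, 180 mm long, 14 mm high; origin near the pivot, on the table; jaws along its +x. Leave alone
- spool: reel of solder standing on the bench mat, 64 mm in diameter, 40 mm high; origin at the centre of its underside. Leave alone
- holder: circuit-board holder, two black A-frame stands 130 mm apart with a bare board tilted between them, 110 mm (x) by 170 mm (y) over all and 120 mm high; origin at the centre of its underside. Leave alone

How it is judged:
By the outcome, as a careful person would: the job done as asked, in the order asked, and still so for the second after the job is handed in, with the robot touching nothing.
It also fails if it takes over 72 s, if anything falls off the work surface, if the arm or the gripper's body presses on something with over 40 N, if the wrist force passes 120 N, or if a joint passes its speed limit or range.

## Working session

There is one attempt and no reset: what is moved stays moved. The work goes in short steps, Python scripts to look and compute and a tool call to move; the robot and the scene stay as the last step left them, time stands still between calls to the robot, and variables do not carry over. Pictures are saved under pics/ and viewed, and the job is handed in when it is done.

Besides the shell and the picture viewer there is one more tool, called by a JSON object that holds its "name" and its "arguments". servo_tool: Moves the arm, as the interface text tells. Its arguments: {"type":"object","properties":{"targets":{"type":"string"}},"required":["targets"]}

```bash
ls; mkdir -p pics; python3 - <<'E'
from bench import get_obs, vision, robot
import cv2
o=get_obs()
for k,v in o.items(): print(k,v)
for n in ("scene","side","wrist"):
    s=vision.snapshot(n)
    cv2.imwrite(f"pics/{n}0.png",cv2.resize(s["image"][:,:,::-1],None,fx=1.5,fy=1.5,interpolation=cv2.INTER_CUBIC))
    for k in s:
        if k!="image": print(n,k,s[k].round(4).tolist())
E
```

```text
pics
time 0.0
joint_positions [-1.35908891e+00  8.79560469e-02  1.37223333e+00 -6.03113229e-05
  1.68360572e+00 -1.03090681e-01]
qvel [-0.00121274 -0.00186463  0.00016934  0.00031831 -0.00046507  0.00082275]
joint_torque [-2.24876312e-04 -3.40183175e+01 -3.02423501e+01  7.18155317e-02
  3.31358111e-02 -1.88623230e-04]
tool_pos [ 0.17015794 -0.52243941  0.20431423]
ee_rot [-3.14142563e+00  2.19691876e-03 -1.25600477e+00]
wrist_force [0.31475312 0.11636534 0.36088895]
wrist_torque [ 0.00099683  0.02691948 -0.02943486]
width 0.09419412394448352
scene mtx [[490.5411, 0.0, 250.5989], [0.0, 490.5411, 191.9714], [0.0, 0.0, 1.0]]
scene world_from_camera [[0.83, 0.4153, -0.3723, 1.1078], [0.5577, -0.629, 0.5416, -0.8365], [-0.0093, -0.6572, -0.7537, 1.1684], [0.0, 0.0, 0.0, 1.0]]
side mtx [[388.8231, 0.0, 252.1923], [0.0, 388.8231, 190.4087], [0.0, 0.0, 1.0]]
side world_from_camera [[0.9746, -0.1726, 0.1427, 0.3752], [-0.2238, -0.7286, 0.6473, -0.7076], [-0.0077, -0.6629, -0.7487, 0.8736], [0.0, 0.0, 0.0, 1.0]]
wrist mtx [[279.4189, 0.0, 256.8748], [0.0, 279.4189, 188.7227], [0.0, 0.0, 1.0]]
wrist T_tool_cam [[1.0, 0.0002, 0.0013, 0.0011], [-0.0005, 0.9652, 0.2614, -0.0769], [-0.0012, -0.2614, 0.9652, -0.1803], [0.0, 0.0, 0.0, 1.0]]
```

View pics/scene0.png

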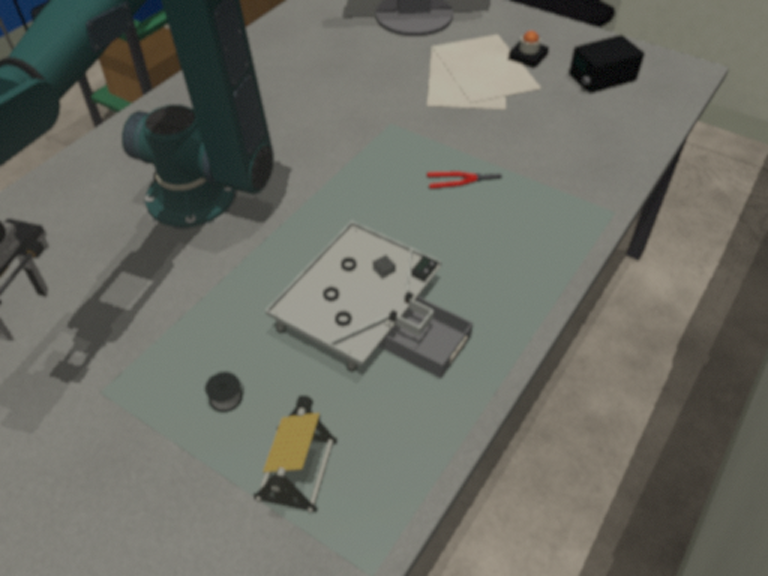

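View pics/side0.png

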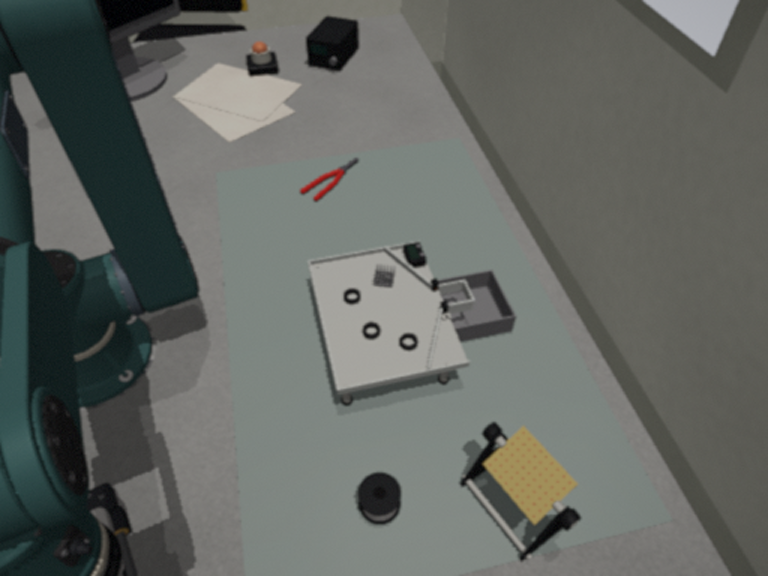

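View pics/wrist0.png

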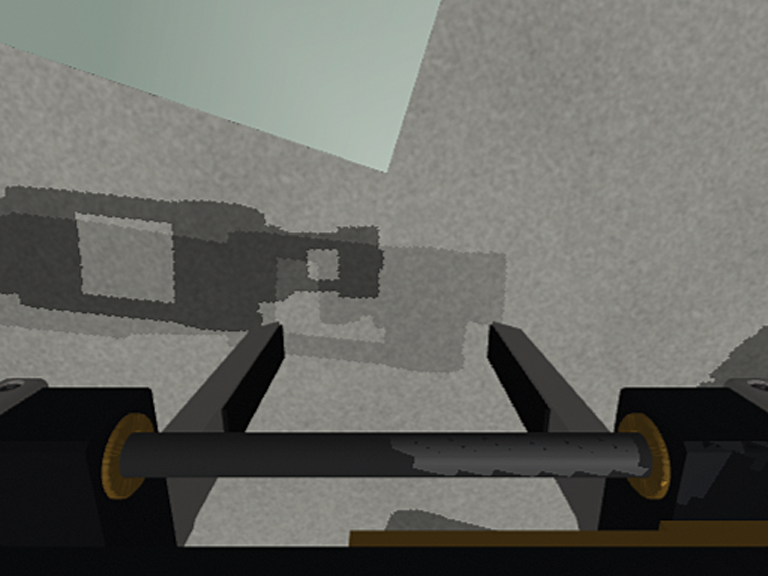

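Both cameras show the tray, the three cores, the heat sink near the left fence and the gate on the far side. Next I'll enlarge crops of these.

```bash
python3 - <<'E'
from bench import vision
import cv2
for n,(x0,y0,w,h) in {"scene":(170,140,150,112),"side":(195,150,155,125)}.items():
    s=vision.snapshot(n)["image"][:,:,::-1][y0:y0+h,x0:x0+w]
    f=800/w if 800/w*h<=600 else 600/h
    f=int(f)
    im=cv2.resize(s,None,fx=f,fy=f,interpolation=cv2.INTER_CUBIC)
    for u in range(0,w,20): cv2.line(im,(u*f,0),(u*f,8),(0,0,255)); cv2.putText(im,str(x0+u),(u*f,18),0,.35,(0,0,255))
    for u in range(0,h,20): cv2.line(im,(0,u*f),(8,u*f),(0,0,255)); cv2.putText(im,str(y0+u),(9,u*f+4),0,.35,(0,0,255))
    cv2.imwrite(f"pics/{n}c0.png",im); print(f,im.shape)
E
```

```text
5 (560, 750, 3)
4 (500, 620, 3)
```

View pics/scenec0.png

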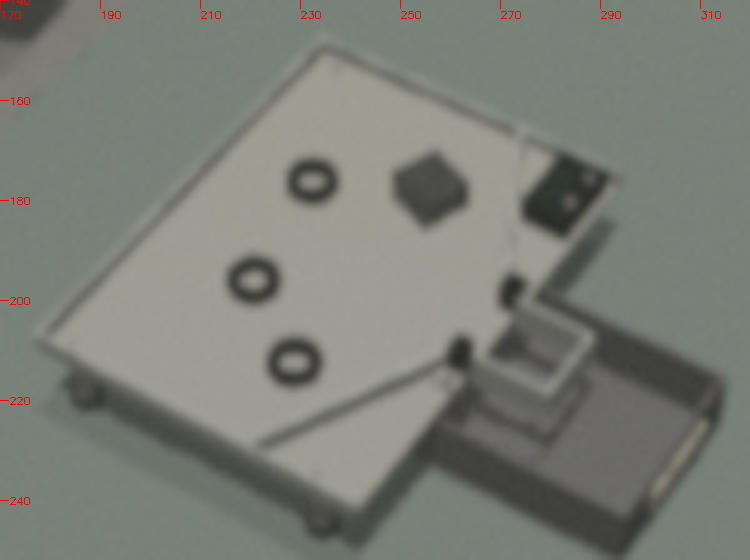

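View pics/sidec0.png

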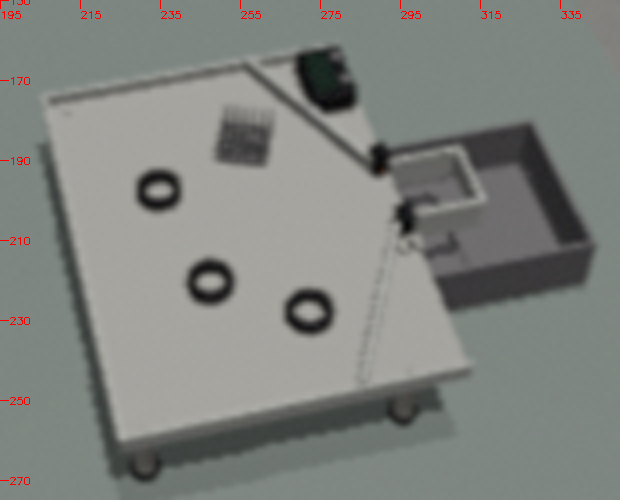

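```bash
cat > h.py <<'E'
import numpy as np, cv2
from scipy.optimize import least_squares
C={"scene":(np.array([[490.5411,0,250.5989],[0,490.5411,191.9714],[0,0,1]]),None),"side":None}
from bench import vision, get_obs
def cams():
    r={}
    for n in("scene","side"):
        s=vision.snapshot(n); r[n]=(s["mtx"],s["world_from_camera"],s["image"])
    return r
def proj(c,P):
    P=np.atleast_2d(P); W=c[1]; q=(P-W[:3,3])@W[:3,:3]; return (q[:,:2]/q[:,2:])@np.diag([c[0][0,0],c[0][1,1]])+c[0][:2,2]
def ray(c,uv,z):
    d=c[1][:3,:3]@np.linalg.inv(c[0])@np.array([uv[0],uv[1],1]); o=c[1][:3,3]; return o+d*(z-o[2])/d[2]
def T(p,P):
    x,y,a=p; P=np.atleast_2d(np.array(P,float))/1000
    c,s=np.cos(a),np.sin(a); return np.c_[x+c*P[:,0]-s*P[:,1],y+s*P[:,0]+c*P[:,1],P[:,2]]
E
python3 - <<'E'
from h import *
r=cams()
sc=lambda u,v:(170+(u-2)/5,140+(v-2)/5); si=lambda u,v:(195+(u-1.5)/4,150+(v-1.5)/4)
M=[("scene",(-155,145,70),sc(325,42)),("scene",(-155,-145,70),sc(38,338)),("scene",(65,-145,65),sc(360,514)),("scene",(65,145,70),sc(620,180)),
("scene",(-6,-145,62),sc(262,446)),("side",(-155,145,70),si(44,95)),("side",(-6,145,74),si(248,64)),("side",(-155,-145,65),si(120,441)),("side",(65,-145,65),si(470,370)),
("scene",(45,112,80),sc(575,185))]
def f(p): return np.concatenate([proj(r[n],T(p,P))[0]-uv for n,P,uv in M])
s=least_squares(f,[.5,-.1,.2],loss='soft_l1'); p=s.x; print(p,np.degrees(p[2])); print(f(p).reshape(-1,2).round(1).tolist())
np.save("tray.npy",p)
c,sn=np.cos(p[2]),np.sin(p[2])
def tr(w): d=w[:2]-p[:2]; return (np.array([c*d[0]+sn*d[1],-sn*d[0]+c*d[1]])*1000).round(1)
for n,g,pts in(("scene",sc,[(313,181),(254,281),(295,363)]),("side",si,[(159,190),(211,282),(309,311)])):
    for q in pts: w=ray(r[n],g(*q),.0655); print(n,w.round(4),tr(w))
L=[[(-155,145,60),(-155,-145,60),(65,-145,60),(65,145,60),(-155,145,60)],[(55,26,60),(-6,145,60)],[(55,-26,60),(-6,-145,60)],[(53,21,82),(65,21,82),(65,35,82),(53,35,82),(53,21,82)],[(53,-21,82),(65,-21,82),(65,-35,82),(53,-35,82),(53,-21,82)],[(65,23,72),(114,23,72),(114,-23,72),(65,-23,72)]]
for n,(x0,y0,w,h),k in(("scene",(170,140,150,112),5),("side",(195,150,155,125),4)):
    im=cv2.resize(r[n][2][:,:,::-1][y0:y0+h,x0:x0+w],None,fx=k,fy=k,interpolation=cv2.INTER_CUBIC)
    for l in L:
        q=(proj(r[n],T(p,l))-[x0,y0])*k+k/2
        cv2.polylines(im,[q.round().astype(int)],False,(0,0,255),1)
    cv2.imwrite(f"pics/{n}ov.png",im)
E
```

```text
[ 0.57206653 -0.06316833  0.00943233] 0.5404327203969485
[[-0.4, -0.1], [0.2, -1.0], [-1.4, -1.4], [-0.3, -0.7], [-2.7, 1.5], [1.1, 0.2], [0.4, -1.8], [1.3, -0.5], [0.7, -0.9], [-2.3, 0.1]]
scene [ 0.4789 -0.0203  0.0655] [-92.7  43.8]
scene [ 0.4965 -0.1057  0.0655] [-75.9 -41.8]
scene [ 0.5531 -0.1429  0.0655] [-19.7 -79.6]
side [ 0.4764 -0.0216  0.0655] [-95.3  42.5]
side [ 0.494  -0.1066  0.0655] [-78.4 -42.7]
side [ 0.5501 -0.1436  0.0655] [-22.8 -80.3]
```

View pics/sceneov.png

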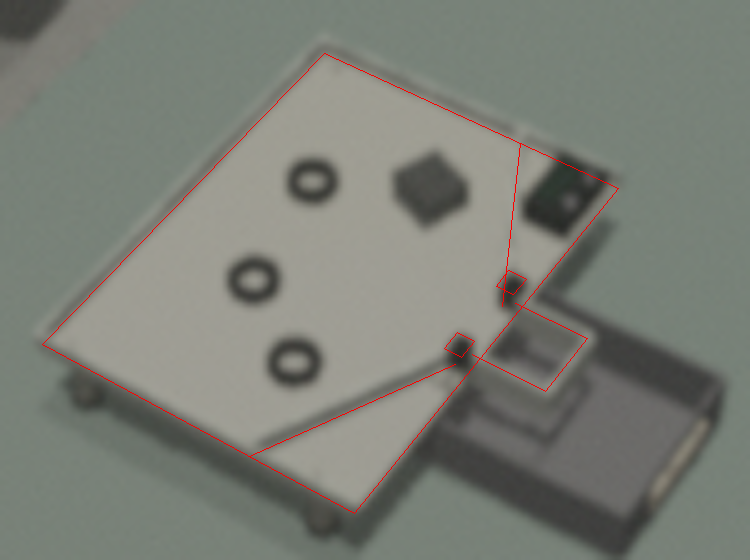

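View pics/sideov.png

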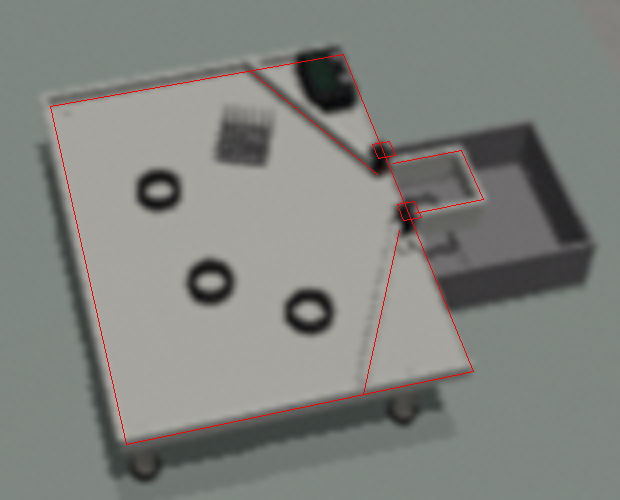

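{"name": "servo_tool", "arguments": {"targets": "0.2 -0.7 -0.82 -0.09 0 0 0.05; 0.2 -0.7 -0.82 -0.09 0 0 0.05; 0.2 -0.7 -0.82 -0.09 0 0 0.05; 0.2 -0.7 -0.82 -0.09 0 0 0.05; 0.2 -0.7 -0.82 -0.09 0 0 0.05; 0.2 -0.7 -0.82 -0.09 0 0 0.05; 0.2 -0.7 -0.82 -0.09 0 0 0.05; 0.2 -0.7 -0.82 -0.09 0 0 0.05"}}

```text
time: 1.02
tool_pos: [0.3129, -0.2901, 0.2291]
ee_rot: [-3.139, -0.001, -1.407]
wrist_force: [-0.4, -0.5, 0.8]
width: 0.0442
```

```bash
cat >> h.py <<'E'
from scipy.spatial.transform import Rotation as Ro
def R0(): 
    o=get_obs(); return o, Ro.from_euler('xyz',o["ee_rot"]).as_matrix()
def row(target,yaw,grip):
    """fractions to reach world TCP target (m), pointing down with world yaw"""
    o,R=R0(); d=R.T@(np.array(target)-o["tool_pos"])/.25
    Rt=Ro.from_euler('xyz',[np.pi,0,yaw]).as_matrix(); rv=Ro.from_matrix(R.T@Rt).as_rotvec()/np.pi
    return grip,d.round(3).tolist(),rv.round(4).tolist()
E
python3 - <<'E'
from h import *
o=get_obs(); print(o["time"],o["tool_pos"],o["ee_rot"],o["width"])
print(row([.45,-.063,.25],-1.5614,.2))
E
```

```text
1.0167 [ 0.31294375 -0.29010372  0.22914406] [-3.13916604e+00 -1.08794483e-03 -1.40719204e+00] 0.044243603802702224
(0.2, [-0.807, -0.689, -0.083], [-0.0008, -0.0003, 0.0491])
```

{"name": "servo_tool", "arguments": {"targets": "0.2 -0.81 -0.69 -0.08 0 0 0.049; 0.2 -0.81 -0.69 -0.08 0 0 0.049; 0.2 -0.81 -0.69 -0.08 0 0 0.049; 0.2 -0.81 -0.69 -0.08 0 0 0.049; 0.2 -0.81 -0.69 -0.08 0 0 0.049; 0.2 -0.81 -0.69 -0.08 0 0 0.049; 0.2 -0.81 -0.69 -0.08 0 0 0.049; 0.2 -0.81 -0.69 -0.08 0 0 0.049; 0.2 -0.81 -0.69 -0.08 0 0 0.049; 0.2 -0.81 -0.69 -0.08 0 0 0.049"}}

```text
time: 1.85
tool_pos: [0.4493, -0.0672, 0.2476]
ee_rot: [3.141, -0.001, -1.568]
wrist_force: [-0.1, -0.3, -0.2]
width: 0.0189
```

```bash
cat >> h.py <<'E'
def wrist(name,pre=True):
    o,R=R0(); s=vision.snapshot("wrist"); Tt=np.eye(4); Tt[:3,:3]=R; Tt[:3,3]=o["tool_pos"]
    W=Tt@s["T_tool_cam"]; np.savez("w_"+name,m=s["mtx"],W=W,im=s["image"])
    cv2.imwrite(f"pics/w_{name}.png",cv2.resize(s["image"][:,:,::-1],None,fx=1.5,fy=1.5,interpolation=cv2.INTER_CUBIC))
    return (s["mtx"],W,s["image"])
def loadw(name): z=np.load("w_"+name+".npz"); return (z["m"],z["W"],z["im"])
E
python3 - <<'E'
from h import *
wrist("1"); o=get_obs(); print(o["time"],o["tool_pos"],o["ee_rot"],o["width"])
E
```

```text
1.9 [ 0.44912942 -0.06743855  0.24766205] [ 3.14079627e+00 -6.90167420e-04 -1.56900940e+00] 0.018778198480360248
```

View pics/w_1.png

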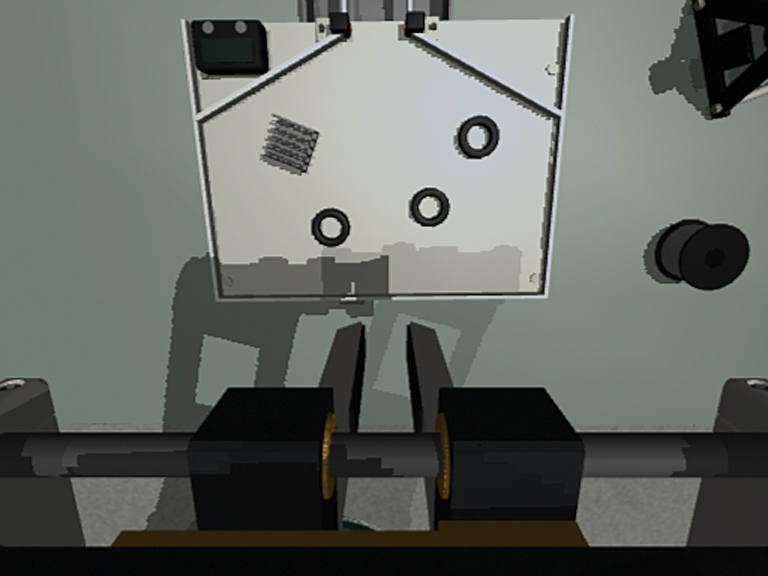

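Sharp top view: the cores are at about (331,227), (430,206) and (478,136), the heat sink at (290,144) and the gate heads at (340,24) and (415,24). I'll enlarge this for exact points.

```bash
python3 - <<'E'
from h import *
c=loadw("1")
def crop(nm,x0,y0,w,h,k):
    im=cv2.resize(c[2][:,:,::-1][y0:y0+h,x0:x0+w],None,fx=k,fy=k,interpolation=cv2.INTER_CUBIC)
    for u in range(0,w,10): cv2.line(im,(u*k,0),(u*k,6),(0,0,255)); cv2.putText(im,str(x0+u),(u*k,16),0,.35,(0,0,255))
    for u in range(0,h,10): cv2.line(im,(0,u*k),(6,u*k),(0,0,255)); cv2.putText(im,str(y0+u),(9,u*k+4),0,.35,(0,0,255))
    cv2.imwrite(f"pics/{nm}.png",im)
crop("w1a",200,0,100,40,8)
crop("w1b",120,0,265,200,3)
E
```

```text
(no output)
```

View pics/w1a.png

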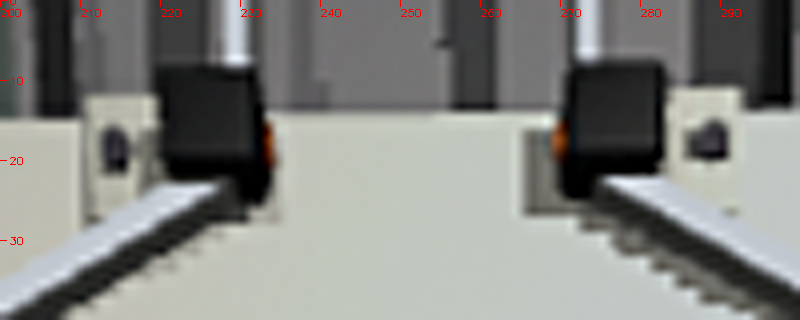

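View pics/w1b.png

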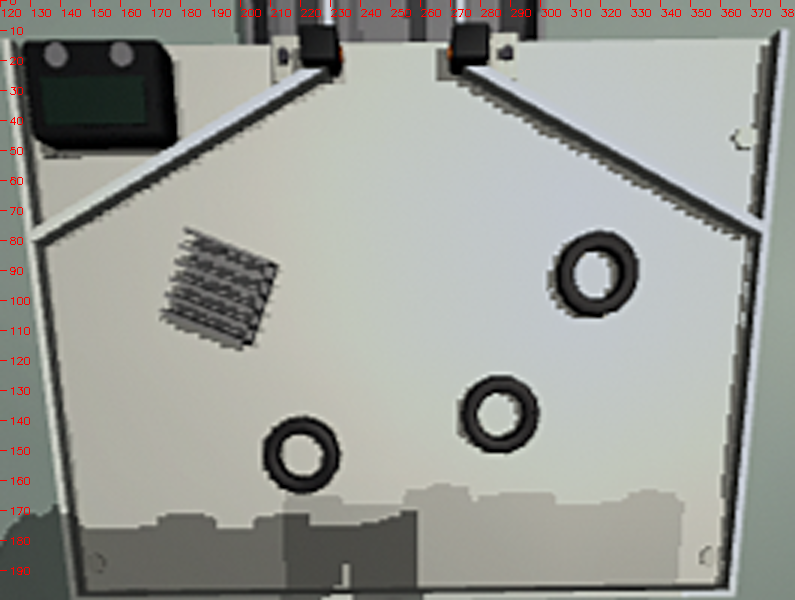

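```bash
python3 - <<'E'
from h import *
c=loadw("1")
a=lambda u,v:(200+(u-3.5)/8,(v-3.5)/8); b=lambda u,v:(120+(u-1)/3,(v-1)/3)
M=[((65,35,82),a(159,66)),((65,21,82),a(256,66)),((53,35,82),a(164,149)),((53,21,82),a(260,151)),
((65,-21,82),a(572,62)),((65,-35,82),a(662,62)),((53,-21,82),a(570,146)),((53,-35,82),a(662,147))]
B=[((-155,145,60),b(80,592),(1,-1,0)),((-155,-145,60),b(728,586),(1,1,0))]
def f(q):
    p=q[:3]; r=[proj(c,T(p,P))[0]-uv for P,uv in M]+[proj(c,T(p,np.array(P)+q[3]*np.array(d)))[0]-uv for P,uv,d in B]
    return np.concatenate(r)
s=least_squares(f,[.572,-.063,.009,2],x_scale=[.01,.01,.01,1]); q=s.x; print(q,np.degrees(q[2])); print(f(q).reshape(-1,2).round(1).tolist())
p=q[:3]; np.save("tray.npy",p)
cs,sn=np.cos(p[2]),np.sin(p[2])
def tr(w): d=w[:2]-p[:2]; return (np.array([cs*d[0]+sn*d[1],-sn*d[0]+cs*d[1]])*1000).round(1)
# top-face ring centres
for n,uv in(("c0",b(302,455)),("c1",b(500,413)),("c2",b(597,274))): w=ray(c,uv,.0685); print(n,w.round(4),tr(w))
for uv in (b(187,230),b(278,265),b(255,348),b(163,318)): w=ray(c,uv,.084); print("hs top",w.round(4),tr(w))
E
```

```text
[ 0.57336846 -0.06262066  0.01440845 -2.71129164] 0.8255436457340252
[[-0.4, -0.9], [0.3, -1.0], [-0.5, 1.1], [0.2, 0.7], [-0.6, -1.0], [1.0, -1.1], [-0.4, 0.9], [0.8, 0.6], [0.3, 0.7], [-0.7, 0.3]]
c0 [ 0.4787 -0.0215  0.0685] [-94.   42.5]
c1 [ 0.4968 -0.1058  0.0685] [-77.2 -42.1]
c2 [ 0.5525 -0.1435  0.0685] [-22.  -80.5]
hs top [0.5668 0.0179 0.084 ] [-5.4 80.6]
hs top [ 0.5543 -0.0165  0.084 ] [-18.4  46.4]
hs top [ 0.5232 -0.0062  0.084 ] [-49.4  57.2]
hs top [0.5345 0.0295 0.084 ] [-37.6  92.6]
```

```bash
cat >> h.py <<'E'
p=np.load("tray.npy"); p=np.array([.5733,-.0626,.012])
def goto(xy,phi,z,grip=.2):
    "tray xy mm, push direction phi deg (tray), world z"
    w=T(p,[(xy[0],xy[1],z*1000)])[0]
    r=row(w,np.radians(phi-90)+p[2],grip); print(r, "deg",round(r[2][2]*180,1)); return r
def tr(w): d=np.array(w[:2])-p[:2]; cs,sn=np.cos(p[2]),np.sin(p[2]); return (np.array([cs*d[0]+sn*d[1],-sn*d[0]+cs*d[1]])*1000).round(1)
def st():
    o=get_obs(); print("t",round(o["time"],2),"tray",tr(o["tool_pos"]),"z",round(o["tool_pos"][2],4),"phi",round(np.degrees(o["ee_rot"][2]-p[2])+90,2),"rp",o["ee_rot"][:2].round(3),"w",round(o["width"],4),"F",o["wrist_force"].round(1), "q",o["joint_positions"].round(2))
def back(core,phi,d): a=np.radians(phi); return (core[0]-d*np.cos(a),core[1]-d*np.sin(a))
E
python3 -c "
from h import *
st(); goto(back((-22,-80.5),65,34),65,.10)"
```

```text
t 1.9 tray [-124.2   -3.3] z 0.2477 phi -0.59 rp [ 3.141e+00 -1.000e-03] w 0.0188 F [ 0.1 -1.   0.4] q [-0.27 -0.13  1.5  -0.    1.77  1.3 ]
(0.2, [0.428, -0.356, 0.591], [0.0004, -0.0001, -0.3644]) deg -65.6
```

{"name": "servo_tool", "arguments": {"targets": "0.2 0.428 -0.356 0.3 0 0 -0.3644; 0.2 0.428 -0.356 0.59 0 0 -0.3644; 0.2 0.428 -0.356 0.59 0 0 -0.3644; 0.2 0.428 -0.356 0.59 0 0 -0.3644; 0.2 0.428 -0.356 0.59 0 0 -0.3644; 0.2 0.428 -0.356 0.59 0 0 -0.3644; 0.2 0.428 -0.356 0.59 0 0 -0.3644; 0.2 0.428 -0.356 0.59 0 0 -0.3644; 0.2 0.428 -0.356 0.59 0 0 -0.3644; 0.2 0.428 -0.356 0.59 0 0 -0.3644; 0.2 0.428 -0.356 0.59 0 0 -0.3644; 0.2 0.428 -0.356 0.59 0 0 -0.3644"}}

```text
time: 2.9
tool_pos: [0.5385, -0.1737, 0.1006]
ee_rot: [3.141, -0.0, -0.426]
wrist_force: [-0.3, -0.3, -0.1]
width: 0.0191
```

```bash
python3 -c "
from h import *
st(); goto(back((-22,-80.5),65,34),65,.0645);wrist('2');st()"
```

```text
t 2.9 tray [ -36.1 -110.7] z 0.1006 phi 64.88 rp [ 3.141 -0.   ] w 0.0191 F [-0.3 -0.3 -0.1] q [-0.41  0.17  1.49 -0.    1.48  0.01]
(0.2, [0.0, 0.003, 0.144], [0.0001, -0.0001, -0.0007]) deg -0.1
t 2.95 tray [ -36.  -110.5] z 0.1006 phi 64.93 rp [ 3.141 -0.   ] w 0.0186 F [-0.2 -0.7 -0.9] q [-0.41  0.17  1.49 -0.    1.48  0.01]
```

View pics/w_2.png

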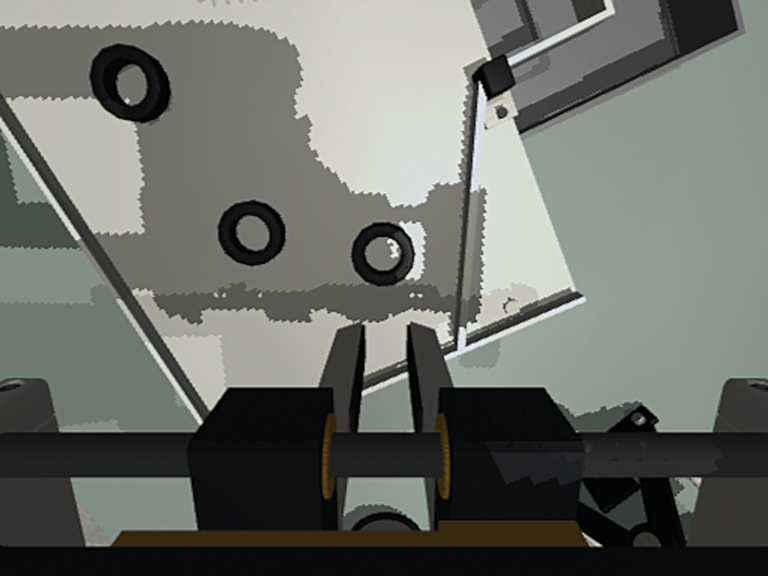

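{"name": "servo_tool", "arguments": {"targets": "0.2 0 0 0.08 0 0 0; 0.2 0 0 0.13 0 0 0; 0.2 0 0 0.142 0 0 0; 0.2 0 0 0.142 0 0 0; 0.2 0 -0.02 0.142 0 0 0; 0.2 0 -0.04 0.142 0 0 0"}}

```text
time: 3.45
tool_pos: [0.5437, -0.1635, 0.0657]
ee_rot: [-3.142, -0.001, -0.423]
wrist_force: [-0.5, -0.5, -0.2]
width: 0.0188
```

```bash
python3 -c "
from h import *
st()"
```

```text
t 3.45 tray [ -30.8 -100.6] z 0.0657 phi 65.08 rp [-3.142e+00 -1.000e-03] w 0.0188 F [-0.5 -0.5 -0.2] q [-0.39  0.19  1.53  0.    1.41  0.03]
```

{"name": "servo_tool", "arguments": {"targets": "0.2 0 -0.02 0.003 0 0 0; 0.2 0 -0.045 0.004 0 0 0; 0.2 0 -0.072 0.004 0 0 0; 0.2 0 -0.099 0.004 0 0 0; 0.2 0 -0.126 0.004 0 0 0; 0.2 0 -0.153 0.004 0 0 0; 0.2 0 -0.18 0.004 0 0 0; 0.2 0 -0.207 0.004 0 0 0; 0.2 0 -0.234 0.004 0 0 0; 0.2 0 -0.261 0.004 0 0 0; 0.2 0 -0.285 0.004 0 0 0; 0.2 0 -0.3 0.004 0 0 0"}}

```text
time: 4.45
tool_pos: [0.5741, -0.0943, 0.0639]
ee_rot: [-3.141, 0.0, -0.422]
wrist_force: [0.9, -2.3, 1.7]
width: 0.0188
```

```bash
python3 -c "
from h import *
st();wrist('3')"
```

```text
t 4.45 tray [  0.4 -31.7] z 0.0639 phi 65.15 rp [-3.141  0.   ] w 0.0188 F [ 0.9 -2.3  1.7] q [-0.26  0.23  1.5   0.    1.42  0.16]
```

View pics/w_3.png

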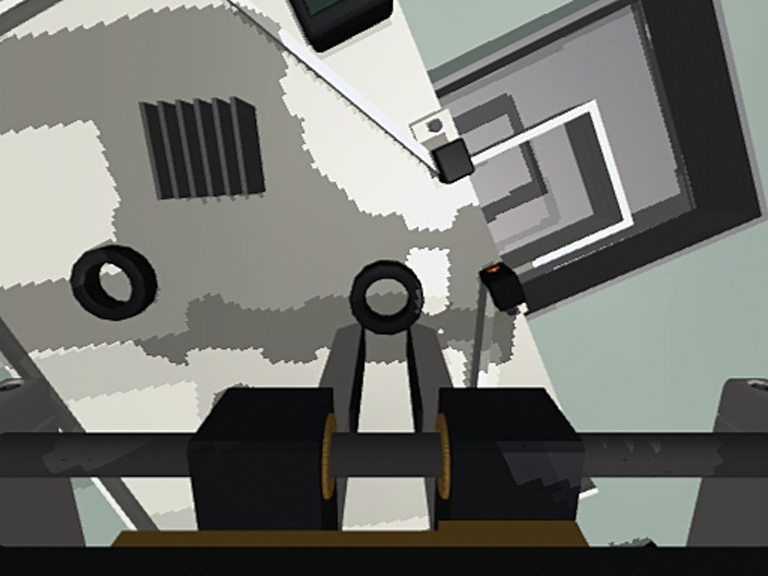

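```bash
cat >> h.py <<'E'
def pt(name,u,v,z=.0685):
    c=loadw(name); t=tr(ray(c,((u-.25)/1.5,(v-.25)/1.5),z)); print("tray",t); return t
E
python3 -c "
from h import *
t=pt('3',387,296); pt('3',452,160,.082);pt('3',497,283,.082)
s=tr(get_obs()['tool_pos']); d=t-s; print(np.hypot(*d), np.degrees(np.arctan2(d[1],d[0])))"
```

```text
tray [ 11.7 -12.5]
tray [57.4 29.1]
tray [ 55.7 -22.3]
21.83231549790356 59.44131292928861
```

{"name": "servo_tool", "arguments": {"targets": "0.2 0 -0.02 0 0 0 0; 0.2 0 -0.04 0 0 0 0; 0.2 0 -0.054 0 0 0 0; 0.2 0 -0.054 0 0 0 0; 0.2 0 -0.03 0 0 0 0; 0.2 0 -0.01 0 0 0 0; 0.2 0 0.0 0 0 0 0"}}

```text
time: 5.08
tool_pos: [0.5733, -0.0961, 0.0638]
ee_rot: [3.141, 0.0, -0.423]
wrist_force: [0.7, 0.3, -0.1]
width: 0.0189
```

```bash
python3 -c "
from h import *
st();wrist('4')"
```

```text
t 5.08 tray [ -0.4 -33.5] z 0.0638 phi 65.08 rp [3.141 0.   ] w 0.0189 F [ 0.7  0.3 -0.1] q [-0.26  0.22  1.5  -0.    1.42  0.16]
```

View pics/w_4.png

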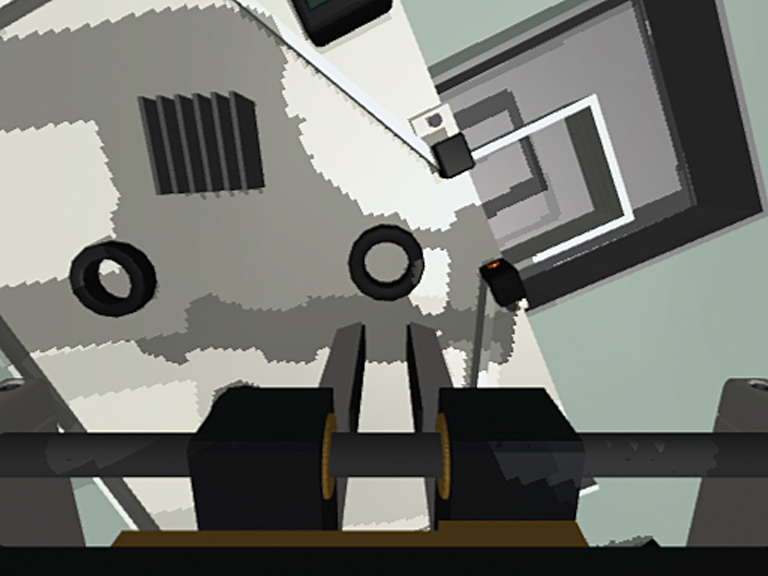

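```bash
python3 -c "
from h import *
t=pt('4',386,262); pt('4',453,156,.082);pt('4',499,280,.082)
goto((t[0]-33,t[1]*0.7),0,.0638,.09)"
```

```text
tray [17.  -0.2]
tray [57.6 28.5]
tray [ 56.1 -23.2]
(0.09, [-0.113, -0.096, 0.0], [0.0002, -0.0001, 0.3614]) deg 65.1
```

{"name": "servo_tool", "arguments": {"targets": "0.2 -0.01 -0.005 0 0 0 0.035; 0.15 -0.022 -0.015 0 0 0 0.075; 0.09 -0.036 -0.028 0 0 0 0.115; 0.09 -0.05 -0.04 0 0 0 0.155; 0.09 -0.064 -0.052 0 0 0 0.195; 0.09 -0.077 -0.064 0 0 0 0.235; 0.09 -0.09 -0.076 0 0 0 0.275; 0.09 -0.102 -0.086 0 0 0 0.315; 0.09 -0.113 -0.096 0 0 0 0.35; 0.09 -0.113 -0.096 0 0 0 0.3614; 0.09 -0.113 -0.096 0 0 0 0.3614"}}

```text
time: 6.05
tool_pos: [0.5577, -0.0619, 0.064]
ee_rot: [-3.141, 0.0, -1.558]
wrist_force: [-0.0, 0.3, -0.9]
width: 0.0085
```

```bash
python3 -c "
from h import *
st();wrist('5')"
```

```text
t 6.05 tray [-15.6   0.9] z 0.064 phi 0.02 rp [-3.141  0.   ] w 0.0085 F [-0.   0.3 -0.9] q [-0.21  0.18  1.55  0.    1.41  1.35]
```

View pics/w_5.png

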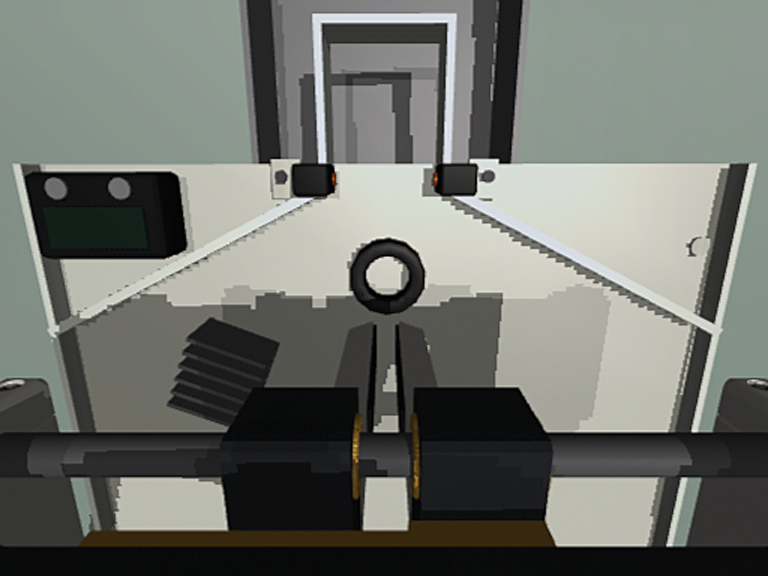

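{"name": "servo_tool", "arguments": {"targets": "0.09 -0.003 -0.02 0 0 0 0; 0.09 -0.003 -0.04 0 0 0 0; 0.09 -0.003 -0.064 0 0 0 0; 0.09 -0.003 -0.088 0 0 0 0; 0.09 -0.003 -0.112 0 0 0 0; 0.09 -0.003 -0.136 0 0 0 0; 0.09 -0.003 -0.16 0 0 0 0; 0.09 -0.003 -0.184 0 0 0 0; 0.09 -0.003 -0.2 0 0 0 0; 0.09 -0.003 -0.205 0 0 0 0"}}

```text
time: 6.93
tool_pos: [0.6099, -0.0603, 0.0639]
ee_rot: [-3.141, -0.0, -1.557]
wrist_force: [0.1, 0.1, 0.1]
width: 0.0085
```

```bash
python3 -c "
from h import *
st();wrist('6')"
```

```text
t 6.93 tray [36.6  1.9] z 0.0639 phi 0.08 rp [-3.141 -0.   ] w 0.0085 F [0.1 0.1 0.1] q [-0.19  0.29  1.42 -0.    1.43  1.37]
```

View pics/w_6.png

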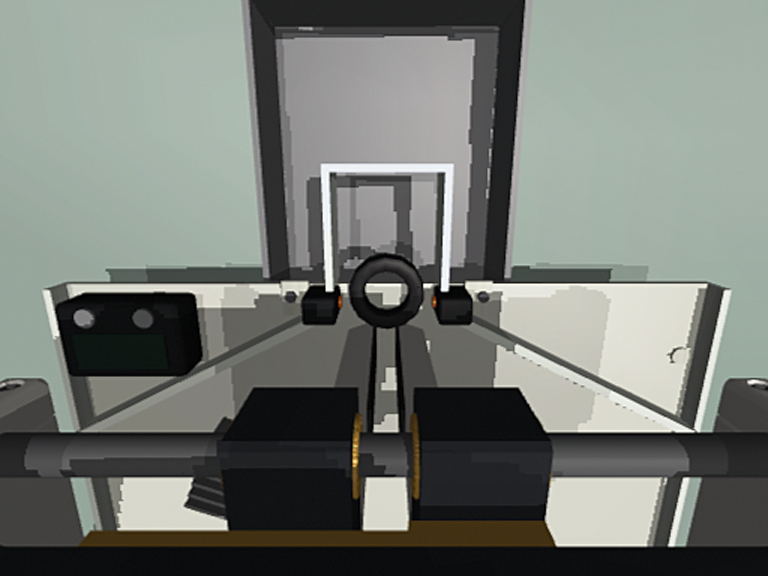

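{"name": "servo_tool", "arguments": {"targets": "0.09 0 -0.01 0 0 0 0; 0.09 0 -0.02 0 0 0 0; 0.09 0 -0.03 0 0 0 0; 0.09 0 -0.04 0 0 0 0; 0.09 0 -0.05 0 0 0 0; 0.09 0 -0.05 0 0 0 0"}}

```text
time: 7.48
tool_pos: [0.6223, -0.0601, 0.064]
ee_rot: [-3.141, -0.0, -1.558]
wrist_force: [-1.2, -0.1, 1.2]
width: 0.0083
```

```bash
python3 -c "
from h import *
st();wrist('7')"
```

```text
t 7.48 tray [49.   1.9] z 0.064 phi 0.07 rp [-3.141 -0.   ] w 0.0083 F [-1.2 -0.1  1.2] q [-0.19  0.32  1.38  0.    1.44  1.37]
```

View pics/w_7.png

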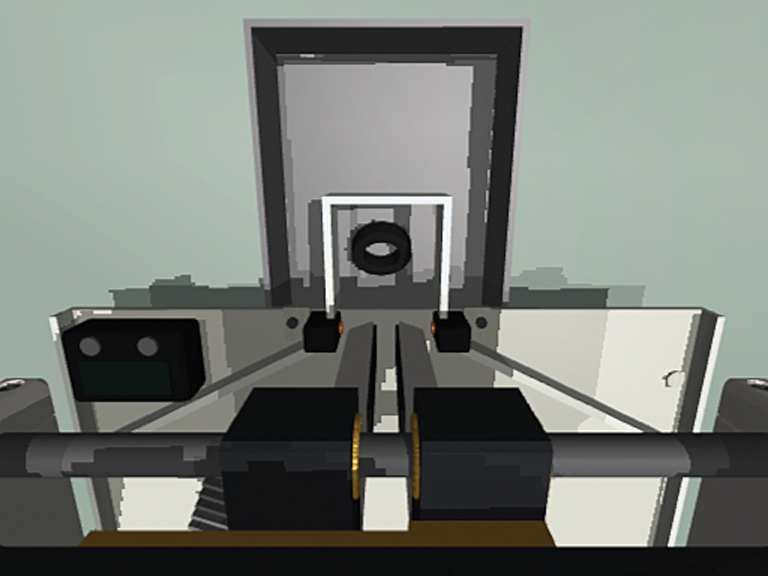

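```bash
sed -i 's/p=np.array(\[.5733,-.0626,.012\])/p=np.array([.5733,-.0611,.012])/' h.py; python3 -c "
from h import *
st();goto(back((-77,-43.3),25,36),25,.10)"
```

```text
t 7.53 tray [48.6  0.4] z 0.0639 phi 0.07 rp [-3.141 -0.   ] w 0.0085 F [-0.7  0.7 -0.7] q [-0.19  0.32  1.38 -0.    1.44  1.37]
(0.2, [0.235, 0.633, -0.144], [-0.0001, -0.0, -0.1385]) deg -24.9
```

{"name": "servo_tool", "arguments": {"targets": "0.09 0 0.02 -0.1 0 0 0; 0.09 0 0.03 -0.144 0 0 0; 0.15 0.06 0.16 -0.144 0 0 -0.03; 0.2 0.12 0.32 -0.144 0 0 -0.06; 0.2 0.18 0.48 -0.144 0 0 -0.1; 0.2 0.235 0.6 -0.144 0 0 -0.1385; 0.2 0.235 0.633 -0.144 0 0 -0.1385; 0.2 0.235 0.633 -0.144 0 0 -0.1385; 0.2 0.235 0.633 -0.144 0 0 -0.1385"}}

```text
time: 8.28
tool_pos: [0.4651, -0.1211, 0.1009]
ee_rot: [-3.139, -0.002, -1.124]
wrist_force: [0.4, -0.1, 0.8]
width: 0.0187
```

```bash
python3 -c "
from h import *
st();wrist('8')"
```

```text
t 8.28 tray [-109.   -58.7] z 0.1009 phi 24.89 rp [-3.139e+00 -2.000e-03] w 0.0187 F [ 0.4 -0.1  0.8] q [-0.37 -0.02  1.7   0.    1.47  0.75]
```

View pics/w_8.png

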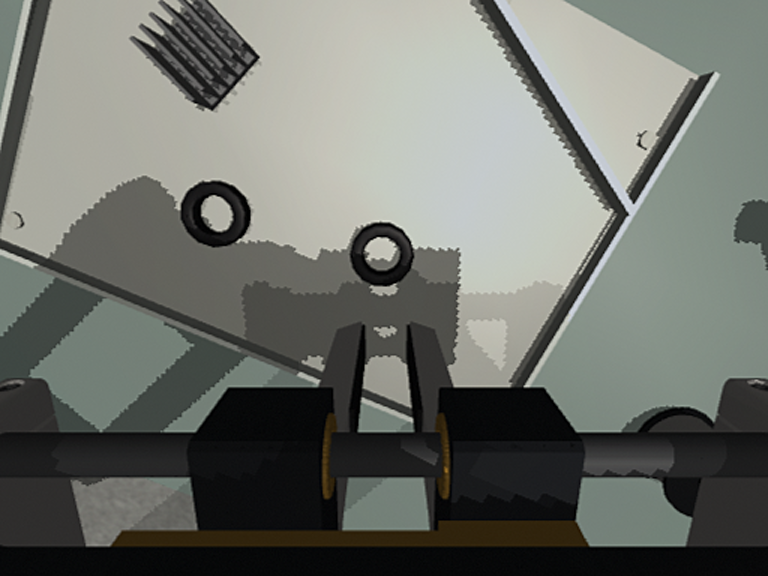

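{"name": "servo_tool", "arguments": {"targets": "0.2 -0.006 0 0.08 0 0 0; 0.2 -0.006 0 0.135 0 0 0; 0.2 -0.006 0 0.147 0 0 0; 0.2 -0.006 -0.01 0.147 0 0 0; 0.2 -0.006 -0.03 0.147 0 0 0; 0.2 -0.006 -0.05 0.147 0 0 0; 0.2 -0.006 -0.074 0.147 0 0 0; 0.2 -0.006 -0.1 0.147 0 0 0; 0.2 -0.006 -0.126 0.147 0 0 0; 0.2 -0.006 -0.152 0.147 0 0 0; 0.2 -0.006 -0.176 0.147 0 0 0; 0.2 -0.006 -0.19 0.147 0 0 0"}}

```text
time: 9.33
tool_pos: [0.5071, -0.0987, 0.0634]
ee_rot: [-3.141, -0.0, -1.122]
wrist_force: [-0.7, -0.3, 1.5]
width: 0.0187
```

```bash
python3 -c "
from h import *
st();wrist('9')"
```

```text
t 9.33 tray [-66.6 -36.8] z 0.0634 phi 25.02 rp [-3.141 -0.   ] w 0.0187 F [-0.7 -0.3  1.5] q [-0.3   0.09  1.66 -0.    1.4   0.82]
```

View pics/w_9.png

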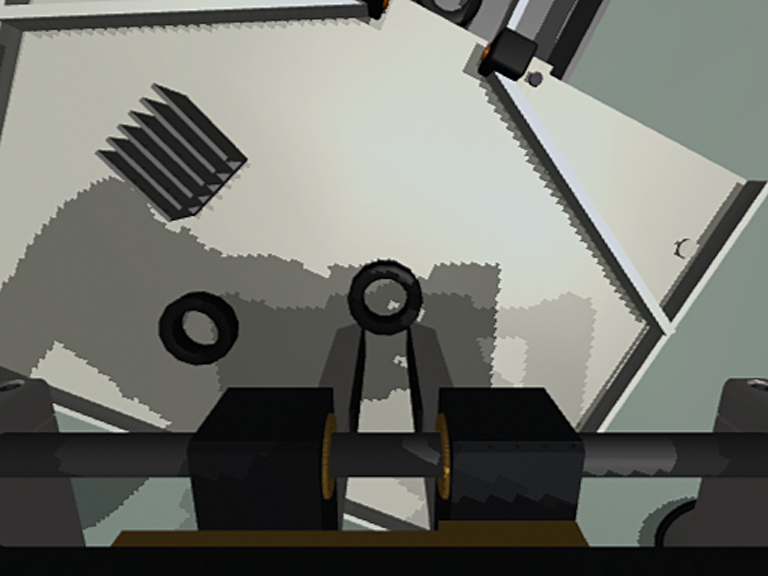

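{"name": "servo_tool", "arguments": {"targets": "0.2 0 -0.02 0 0 0 0; 0.2 0 -0.045 0 0 0 0; 0.2 0 -0.072 0 0 0 0; 0.2 0 -0.099 0 0 0 0; 0.2 0 -0.126 0 0 0 0; 0.2 0 -0.153 0 0 0 0; 0.2 0 -0.18 0 0 0 0; 0.2 0 -0.207 0 0 0 0; 0.2 0 -0.234 0 0 0 0; 0.2 0 -0.252 0 0 0 0; 0.2 0 -0.262 0 0 0 0; 0.2 0 -0.262 0 0 0 0"}}

```text
time: 10.38
tool_pos: [0.5658, -0.0704, 0.0632]
ee_rot: [-3.142, -0.0, -1.122]
wrist_force: [0.3, -0.2, 0.1]
width: 0.0187
```

{"name": "servo_tool", "arguments": {"targets": "0.2 0 0.02 0 0 0 0; 0.2 0 0.04 0 0 0 0; 0.15 0 0.05 0 0 0 0"}}

```text
time: 10.63
tool_pos: [0.5531, -0.0765, 0.0632]
ee_rot: [3.141, 0.0, -1.123]
wrist_force: [-0.3, 0.1, 0.1]
width: 0.0156
```

```bash
python3 -c "
from h import *
st();wrist('10')"
```

```text
t 10.63 tray [-20.4 -15.1] z 0.0632 phi 24.97 rp [3.141 0.   ] w 0.0156 F [-0.3  0.1  0.1] q [-0.24  0.18  1.56 -0.    1.41  0.88]
```

View pics/w_10.png

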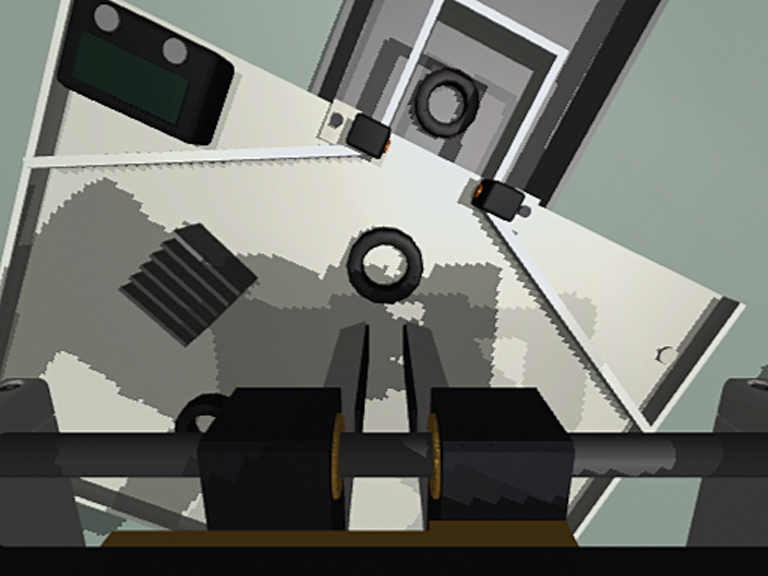

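```bash
python3 -c "
from h import *
pt('10',385,265); pt('10',369,131,.082);pt('10',499,197,.082)
c=loadw('10')
for z in (.014,.03,.045): print(z,[tr(ray(c,(u/1.5,v/1.5),z)) for u,v in((413,103),(479,103),(444,69),(444,138))])
k=cams()
for n,(x0,y0,w,h),f in(('scene',(240,180,90,75),8),('side',(270,160,90,75),8)):
    cv2.imwrite(f'pics/{n}2.png',cv2.resize(k[n][2][:,:,::-1][y0:y0+h,x0:x0+w],None,fx=f,fy=f,interpolation=cv2.INTER_CUBIC))
"
```

```text
tray [14.1 -0.4]
tray [59.5 27.2]
tray [ 58.9 -27.1]
0.014 [array([85.2, 16.9]), array([ 99.4, -13.5]), array([105.9,   9.8]), array([76.9, -5. ])]
0.03 [array([82.8, 16.9]), array([ 96. , -11.4]), array([102. ,  10.2]), array([75. , -3.6])]
0.045 [array([80.4, 16.8]), array([92.7, -9.5]), array([98.3, 10.7]), array([73.2, -2.2])]
```

View pics/side2.png

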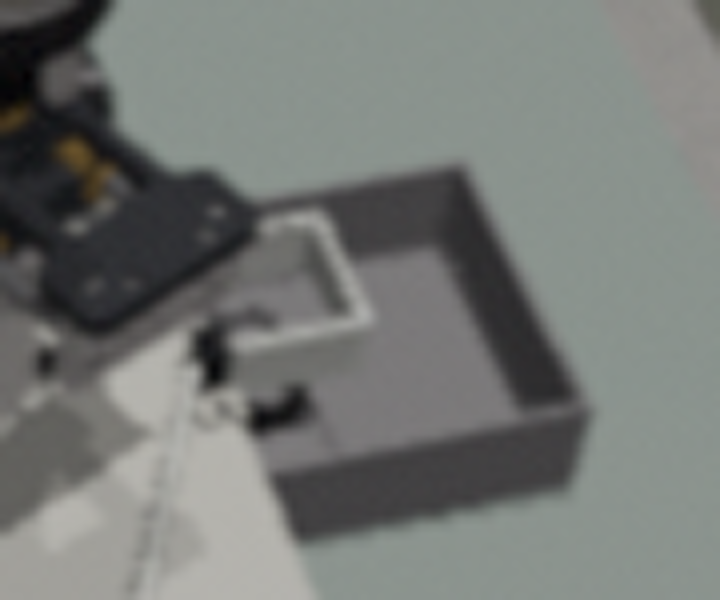

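View pics/scene2.png

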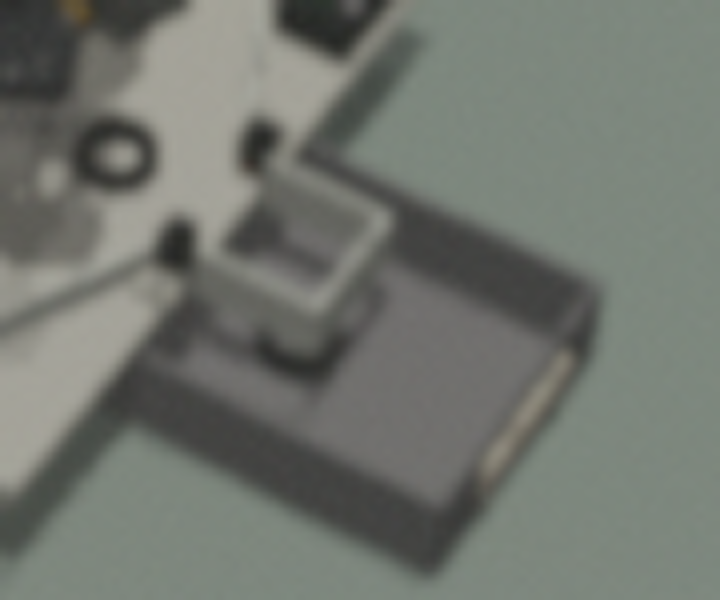

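```bash
python3 -c "
from h import *
st();goto((-19,0),0,.0638,.09)"
```

```text
t 10.78 tray [-19.8 -15. ] z 0.0634 phi 24.95 rp [-3.141 -0.   ] w 0.0137 F [ 0.5  0.7 -0.3] q [-0.24  0.18  1.56 -0.    1.41  0.88]
(0.09, [-0.053, -0.028, -0.002], [-0.0001, -0.0, 0.1386]) deg 24.9
```

{"name": "servo_tool", "arguments": {"targets": "0.09 -0.015 0 -0.002 0 0 0.035; 0.09 -0.03 -0.008 -0.002 0 0 0.075; 0.09 -0.045 -0.018 -0.002 0 0 0.115; 0.09 -0.053 -0.026 -0.002 0 0 0.1386; 0.09 -0.053 -0.028 -0.002 0 0 0.1386; 0.09 -0.053 -0.028 -0.002 0 0 0.1386"}}

```text
time: 11.28
tool_pos: [0.5547, -0.061, 0.0638]
ee_rot: [-3.141, -0.0, -1.556]
wrist_force: [-0.4, -0.6, 0.3]
width: 0.0084
```

```bash
python3 -c "
from h import *
st();wrist('11')"
```

```text
t 11.28 tray [-18.6   0.3] z 0.0638 phi 0.18 rp [-3.141 -0.   ] w 0.0084 F [-0.4 -0.6  0.3] q [-0.21  0.18  1.56 -0.    1.41  1.34]
```

View pics/w_11.png

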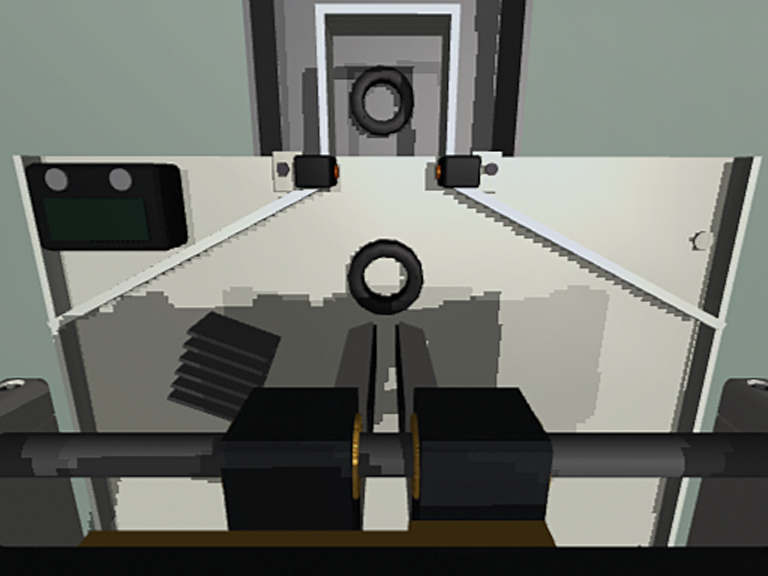

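{"name": "servo_tool", "arguments": {"targets": "0.09 0 -0.02 0 0 0 0; 0.09 0 -0.04 0 0 0 0; 0.09 0 -0.064 0 0 0 0; 0.09 0 -0.088 0 0 0 0; 0.09 0 -0.112 0 0 0 0; 0.09 0 -0.136 0 0 0 0; 0.09 0 -0.16 0 0 0 0; 0.09 0 -0.184 0 0 0 0; 0.09 0 -0.204 0 0 0 0; 0.09 0 -0.218 0 0 0 0; 0.09 0 -0.228 0 0 0 0"}}

```text
time: 12.25
tool_pos: [0.6121, -0.0603, 0.0636]
ee_rot: [3.142, -0.0, -1.558]
wrist_force: [-0.6, 0.1, 0.3]
width: 0.0087
```

```bash
python3 -c "
from h import *
st();wrist('12')"
```

```text
t 12.25 tray [38.8  0.3] z 0.0636 phi 0.05 rp [ 3.142 -0.   ] w 0.0087 F [-0.6  0.1  0.3] q [-0.19  0.3   1.41 -0.    1.43  1.37]
```

View pics/w_12.png

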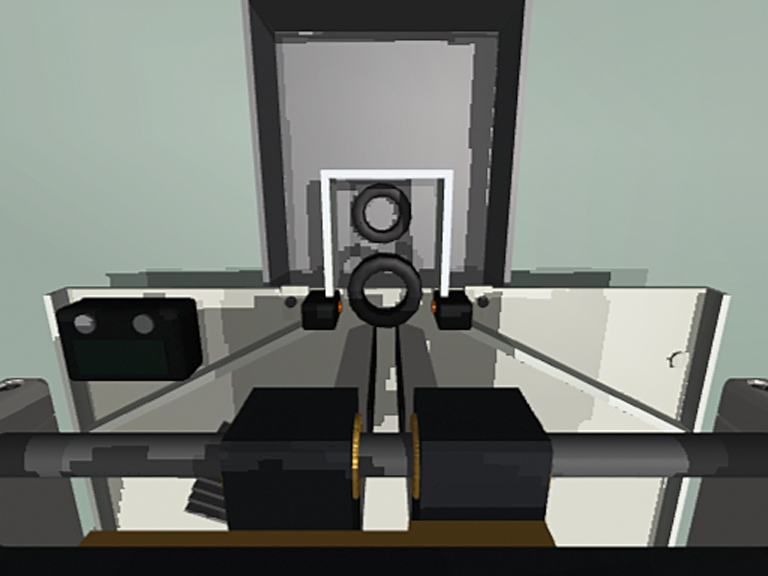

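{"name": "servo_tool", "arguments": {"targets": "0.09 0 -0.01 0 0 0 0; 0.09 0 -0.02 0 0 0 0; 0.09 0 -0.03 0 0 0 0; 0.09 0 -0.04 0 0 0 0; 0.09 0 -0.043 0 0 0 0; 0.09 0 -0.043 0 0 0 0; 0.09 0 -0.043 0 0 0 0; 0.09 0 -0.043 0 0 0 0"}}

```text
time: 12.97
tool_pos: [0.6223, -0.0602, 0.0637]
ee_rot: [3.141, -0.0, -1.558]
wrist_force: [0.5, 0.1, 0.2]
width: 0.0086
```

```bash
python3 -c "
from h import *
st();wrist('13');goto(back((-94,41.5),-22,36),-22,.10)"
```

```text
t 12.97 tray [49.   0.3] z 0.0637 phi 0.05 rp [ 3.141 -0.   ] w 0.0086 F [0.5 0.1 0.2] q [-0.19  0.32  1.38 -0.    1.44  1.37]
(0.2, [-0.219, 0.705, -0.145], [0.0, -0.0, 0.1225]) deg 22.1
```

View pics/w_13.png

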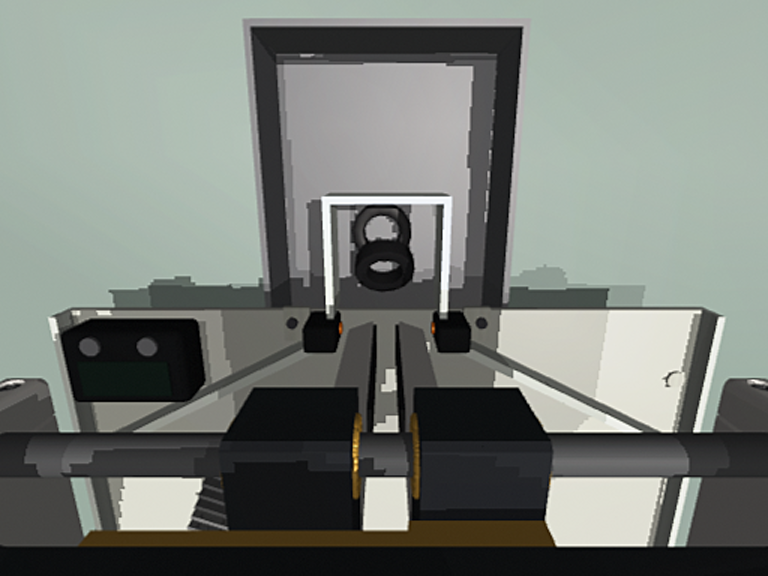

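{"name": "servo_tool", "arguments": {"targets": "0.09 0 0.02 -0.12 0 0 0; 0.09 0 0.03 -0.2 0 0 0; 0.15 -0.05 0.16 -0.2 0 0 0.03; 0.2 -0.1 0.32 -0.2 0 0 0.06; 0.2 -0.15 0.48 -0.2 0 0 0.09; 0.2 -0.2 0.64 -0.17 0 0 0.1225; 0.2 -0.219 0.705 -0.145 0 0 0.1225; 0.2 -0.219 0.705 -0.145 0 0 0.1225; 0.2 -0.219 0.705 -0.145 0 0 0.1225; 0.2 -0.219 0.705 -0.145 0 0 0.1225"}}

```text
time: 13.85
tool_pos: [0.4468, -0.0081, 0.1008]
ee_rot: [-3.139, 0.0, -1.943]
wrist_force: [0.1, 0.4, 0.7]
width: 0.0187
```

```bash
python3 -c "
from h import *
st();wrist('14')"
```

```text
t 13.85 tray [-125.8   54.6] z 0.1008 phi -21.99 rp [-3.139  0.   ] w 0.0187 F [0.1 0.4 0.7] q [-0.14 -0.1   1.77 -0.    1.47  1.8 ]
```

View pics/w_14.png

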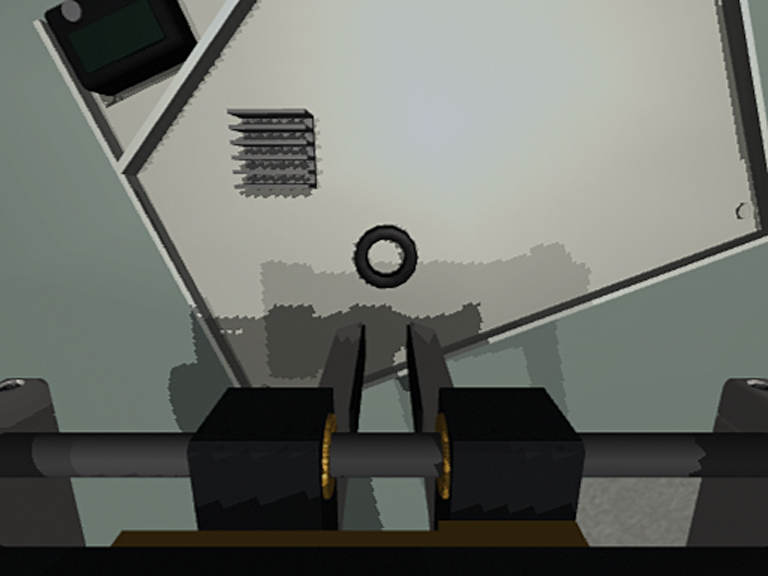

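{"name": "servo_tool", "arguments": {"targets": "0.2 0 0 0.08 0 0 0; 0.2 0 0 0.135 0 0 0; 0.2 0 0 0.147 0 0 0; 0.2 0 -0.01 0.147 0 0 0; 0.2 0 -0.03 0.147 0 0 0; 0.2 0 -0.05 0.147 0 0 0; 0.2 0 -0.074 0.147 0 0 0; 0.2 0 -0.1 0.147 0 0 0; 0.2 0 -0.126 0.147 0 0 0; 0.2 0 -0.152 0.147 0 0 0; 0.2 0 -0.178 0.147 0 0 0; 0.2 0 -0.2 0.147 0 0 0"}}

```text
time: 14.9
tool_pos: [0.4928, -0.0262, 0.0633]
ee_rot: [-3.141, -0.0, -1.943]
wrist_force: [-0.6, 0.1, 0.7]
width: 0.019
```

```bash
python3 -c "
from h import *
st();wrist('15')"
```

```text
t 14.9 tray [-80.1  35.9] z 0.0633 phi -22.0 rp [-3.141 -0.   ] w 0.019 F [-0.6  0.1  0.7] q [-0.17  0.04  1.71 -0.    1.39  1.77]
```

View pics/w_15.png

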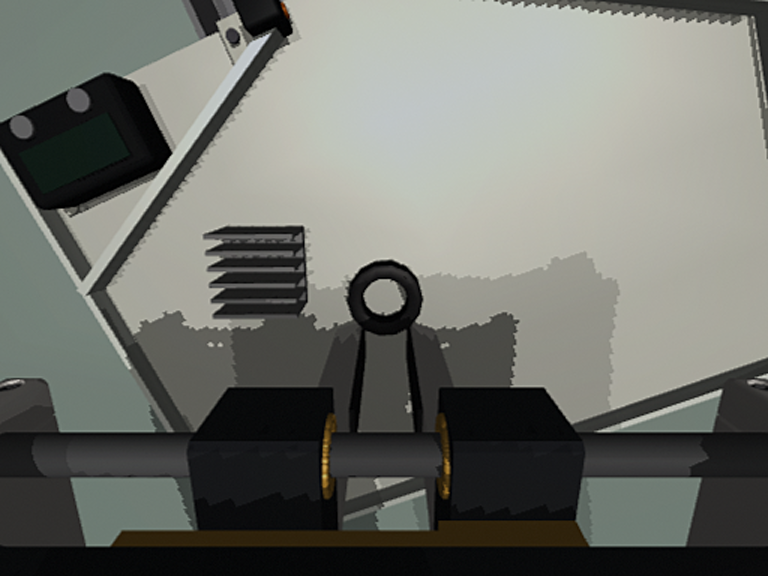

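{"name": "servo_tool", "arguments": {"targets": "0.2 0 -0.022 0 0 0 0; 0.2 0 -0.049 0 0 0 0; 0.2 0 -0.077 0 0 0 0; 0.2 0 -0.105 0 0 0 0; 0.2 0 -0.133 0 0 0 0; 0.2 0 -0.161 0 0 0 0; 0.2 0 -0.189 0 0 0 0; 0.2 0 -0.217 0 0 0 0; 0.2 0 -0.245 0 0 0 0; 0.2 0 -0.27 0 0 0 0; 0.2 0 -0.287 0 0 0 0; 0.2 0 -0.296 0 0 0 0"}}

```text
time: 15.95
tool_pos: [0.5616, -0.0531, 0.0631]
ee_rot: [-3.142, -0.0, -1.943]
wrist_force: [-0.4, 0.5, -0.1]
width: 0.0186
```

{"name": "servo_tool", "arguments": {"targets": "0.2 0 0 0 0 0 0; 0.2 0 0.02 0 0 0 0; 0.2 0 0.04 0 0 0 0; 0.15 0 0.05 0 0 0 0; 0.09 0 0.05 0 0 0 0"}}

```text
time: 16.37
tool_pos: [0.5484, -0.0478, 0.0633]
ee_rot: [3.141, -0.0, -1.942]
wrist_force: [0.3, 0.1, -0.2]
width: 0.011
```

```bash
python3 -c "
from h import *
st();wrist('16')"
```

```text
t 16.37 tray [-24.7  13.6] z 0.0633 phi -21.98 rp [ 3.141 -0.   ] w 0.011 F [ 0.3  0.1 -0.2] q [-0.19  0.16  1.58 -0.    1.4   1.75]
```

View pics/w_16.png

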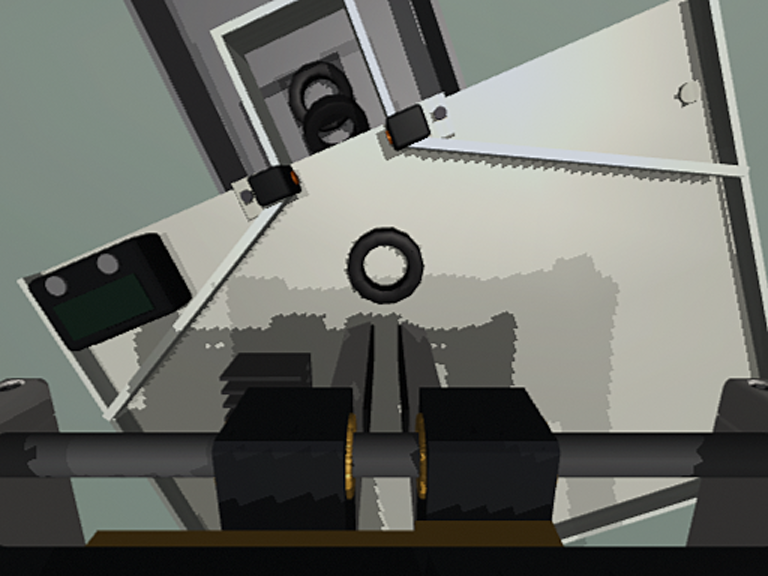

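```bash
python3 -c "
from h import *
st();t=pt('16',385,265);goto((t[0]-33,0),0,.0638,.09)"
```

```text
t 16.42 tray [-24.3  13.4] z 0.0634 phi -21.98 rp [-3.141 -0.   ] w 0.0095 F [-0.9  0.5 -0.2] q [-0.19  0.16  1.58 -0.    1.4   1.75]
tray [10.6 -1. ]
(0.09, [0.047, -0.027, -0.002], [-0.0001, -0.0, -0.1221]) deg -22.0
```

{"name": "servo_tool", "arguments": {"targets": "0.09 0.015 0 -0.002 0 0 -0.035; 0.09 0.03 -0.008 -0.002 0 0 -0.07; 0.09 0.042 -0.018 -0.002 0 0 -0.105; 0.09 0.048 -0.024 -0.002 0 0 -0.122; 0.09 0.048 -0.026 -0.002 0 0 -0.122; 0.09 0.048 -0.026 -0.002 0 0 -0.122"}}

```text
time: 16.92
tool_pos: [0.5511, -0.0619, 0.0638]
ee_rot: [-3.141, -0.0, -1.561]
wrist_force: [-0.5, -0.5, 0.7]
width: 0.0087
```

```bash
python3 -c "
from h import *
st();wrist('17')"
```

```text
t 16.92 tray [-22.2  -0.5] z 0.0638 phi -0.14 rp [-3.141 -0.   ] w 0.0087 F [-0.5 -0.5  0.7] q [-0.21  0.17  1.57 -0.    1.41  1.35]
```

View pics/w_17.png

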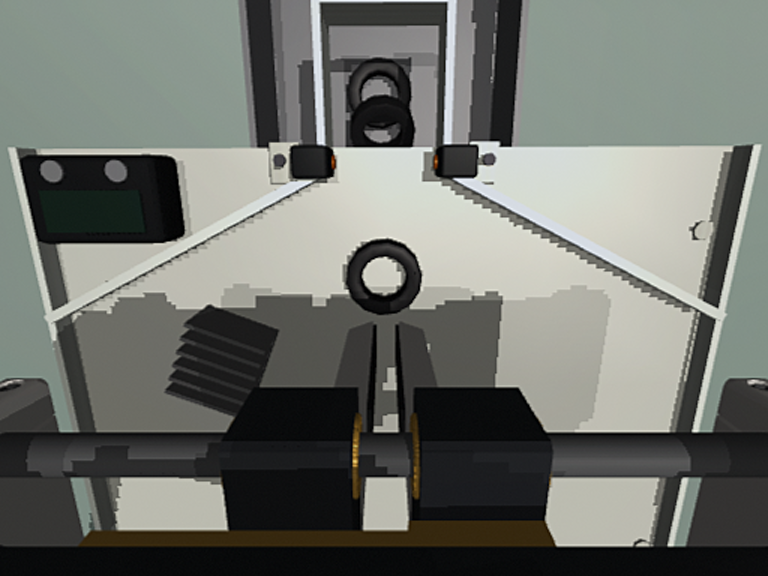

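{"name": "servo_tool", "arguments": {"targets": "0.09 -0.004 -0.015 0 0 0 0; 0.09 -0.004 -0.035 0 0 0 0; 0.09 -0.004 -0.058 0 0 0 0; 0.09 -0.004 -0.082 0 0 0 0; 0.09 -0.004 -0.106 0 0 0 0; 0.09 -0.004 -0.13 0 0 0 0; 0.09 -0.004 -0.154 0 0 0 0; 0.09 -0.004 -0.178 0 0 0 0; 0.09 -0.004 -0.202 0 0 0 0; 0.09 -0.004 -0.222 0 0 0 0; 0.09 -0.004 -0.235 0 0 0 0; 0.09 -0.004 -0.242 0 0 0 0"}}

```text
time: 17.97
tool_pos: [0.612, -0.0601, 0.0636]
ee_rot: [3.142, -0.0, -1.559]
wrist_force: [0.0, -0.1, -0.0]
width: 0.0082
```

```bash
python3 -c "
from h import *
st();wrist('18')"
```

```text
t 17.97 tray [38.7  0.6] z 0.0636 phi -0.03 rp [ 3.142 -0.   ] w 0.0082 F [ 0.  -0.1 -0. ] q [-0.19  0.3   1.41 -0.    1.43  1.37]
```

View pics/w_18.png

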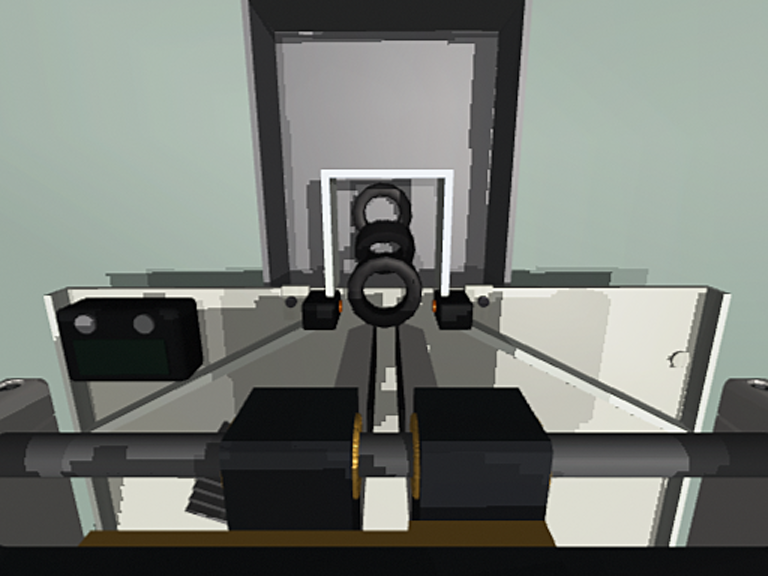

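{"name": "servo_tool", "arguments": {"targets": "0.09 0 -0.01 0 0 0 0; 0.09 0 -0.02 0 0 0 0; 0.09 0 -0.03 0 0 0 0; 0.09 0 -0.04 0 0 0 0; 0.09 0 -0.043 0 0 0 0; 0.09 0 -0.043 0 0 0 0; 0.09 0 -0.043 0 0 0 0; 0.09 0 -0.043 0 0 0 0; 0.09 0 -0.043 0 0 0 0; 0.09 0 -0.043 0 0 0 0"}}

```text
time: 18.85
tool_pos: [0.6222, -0.06, 0.0638]
ee_rot: [-3.142, -0.0, -1.559]
wrist_force: [-0.7, 0.7, 0.1]
width: 0.0084
```

```bash
python3 -c "
from h import *
st();wrist('19')"
```

```text
t 18.85 tray [48.9  0.6] z 0.0638 phi -0.04 rp [-3.142 -0.   ] w 0.0084 F [-0.7  0.7  0.1] q [-0.19  0.32  1.38 -0.    1.44  1.37]
```

View pics/w_19.png

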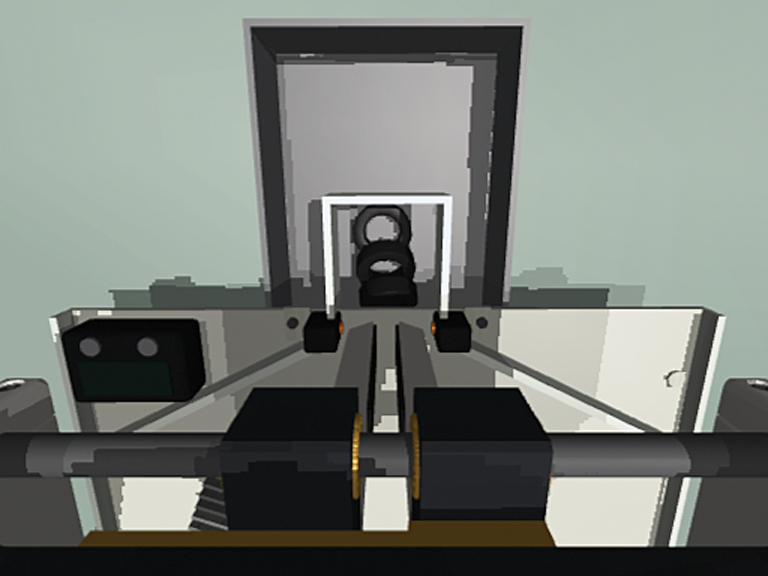

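{"name": "servo_tool", "arguments": {"targets": "0.09 0 0.03 0 0 0 0; 0.09 0 0.04 -0.1 0 0 0; 0.09 0 0.04 -0.25 0 0 0; 0.09 0 0 -0.4 0 0 0; 0.09 0 0 -0.5 0 0 0; 0.09 0 0 -0.5 0 0 0; 0.09 0 0 -0.5 0 0 0; 0.09 0 0 -0.5 0 0 0"}}

```text
time: 19.57
tool_pos: [0.6213, -0.0598, 0.1875]
ee_rot: [3.14, 0.0, -1.559]
wrist_force: [-0.1, 0.1, 0.4]
width: 0.0084
```

```bash
python3 -c "
from h import *
st();c=wrist('20')
im=c[2][:,:,::-1][60:240,160:350]; cv2.imwrite('pics/w20c.png',cv2.resize(im,None,fx=3,fy=3,interpolation=cv2.INTER_CUBIC))
k=cams()
for n,(x0,y0,w,h),f in(('scene',(240,180,90,75),8),('side',(270,160,90,75),8)):
    cv2.imwrite(f'pics/{n}3.png',cv2.resize(k[n][2][:,:,::-1][y0:y0+h,x0:x0+w],None,fx=f,fy=f,interpolation=cv2.INTER_CUBIC))
"
```

```text
t 19.57 tray [48.   0.7] z 0.1875 phi -0.04 rp [3.14 0.  ] w 0.0084 F [-0.1  0.1  0.4] q [-0.19  0.26  1.21 -0.    1.68  1.37]
```

View pics/w_20.png

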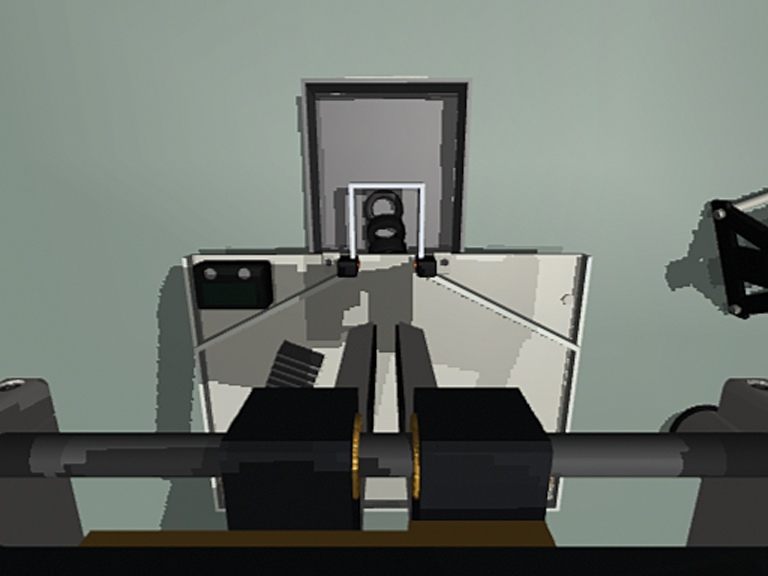

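View pics/scene3.png

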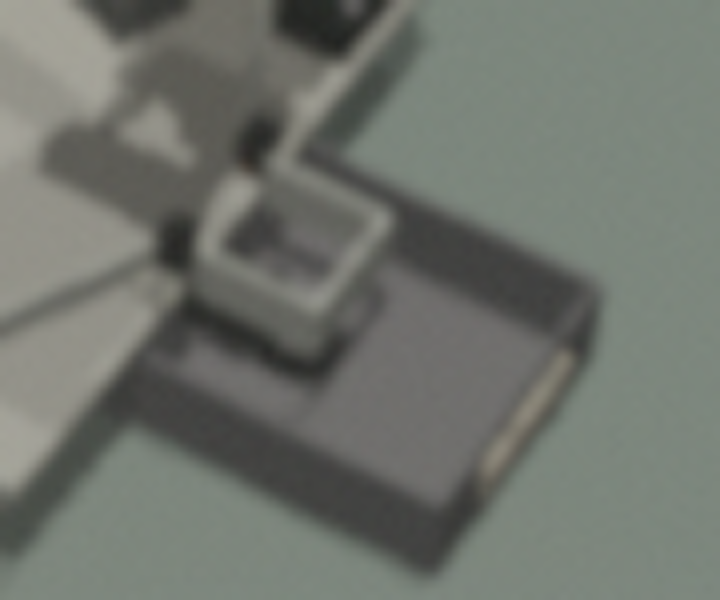

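View pics/side3.png

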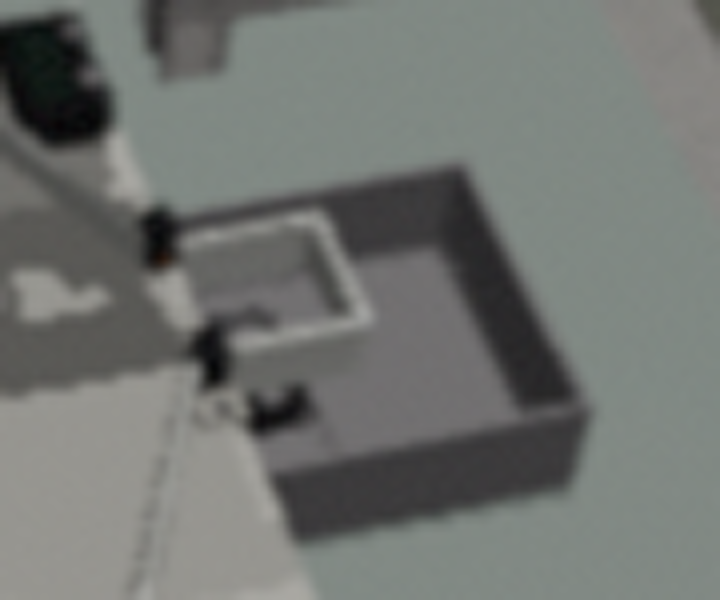

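{"name": "servo_tool", "arguments": {"targets": "0.09 0 -0.06 0 0 0 0; 0.09 0 -0.12 0.1 0 0 0; 0.09 0 -0.12 0.16 0 0 0; 0.09 0 -0.12 0.16 0 0 0; 0.09 0 -0.12 0.16 0 0 0; 0.09 0 -0.12 0.16 0 0 0"}}

```text
time: 20.22
tool_pos: [0.6521, -0.0597, 0.1488]
ee_rot: [3.141, -0.0, -1.56]
wrist_force: [-0.1, 0.1, 0.2]
width: 0.0088
```

```bash
python3 -c "
from h import *
st();c=wrist('21')
im=c[2][:,:,::-1][90:230,180:340]; cv2.imwrite('pics/w21c.png',cv2.resize(im,None,fx=4,fy=4,interpolation=cv2.INTER_CUBIC))
"
```

```text
t 20.22 tray [78.8  0.5] z 0.1488 phi -0.04 rp [ 3.141 -0.   ] w 0.0088 F [-0.1  0.1  0.2] q [-0.18  0.34  1.19 -0.    1.62  1.38]
```

View pics/w21c.png

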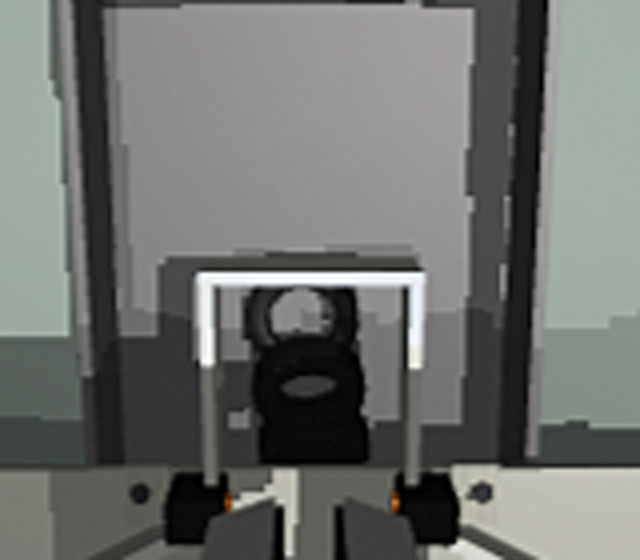

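```bash
python3 -c "
from h import *
c=loadw('21')
f=lambda u,v:(180+(u-1.5)/4,90+(v-1.5)/4)
for z in (.006,.014,.02,.03,.036,.045):
    a=[tr(ray(c,f(*q),z)) for q in((246,318),(357,318),(253,385),(365,385),(260,430),(370,430),(310,462),(310,408))]
    print(z,'w1',(a[0]-a[1])[1],'w2',(a[2]-a[3])[1],'w3',(a[4]-a[5])[1],'x',[q[0] for q in a[::2]],a[7])
"
```

```text
0.006 w1 32.6 w2 33.5 w3 33.2 x [np.float64(92.3), np.float64(72.0), np.float64(58.0), np.float64(47.8)] [64.9 -1. ]
0.014 w1 31.8 w2 32.6 w3 32.4 x [np.float64(93.9), np.float64(74.1), np.float64(60.4), np.float64(50.5)] [67.1 -1. ]
0.02 w1 31.2 w2 32.0 w3 31.700000000000003 x [np.float64(95.1), np.float64(75.6), np.float64(62.2), np.float64(52.5)] [68.8 -1. ]
0.03 w1 30.2 w2 31.0 w3 30.8 x [np.float64(97.1), np.float64(78.2), np.float64(65.2), np.float64(55.8)] [71.6 -1. ]
0.036 w1 29.6 w2 30.4 w3 30.099999999999998 x [np.float64(98.3), np.float64(79.8), np.float64(67.1), np.float64(57.8)] [73.3 -1. ]
0.045 w1 28.7 w2 29.4 w3 29.2 x [np.float64(100.0), np.float64(82.1), np.float64(69.8), np.float64(60.8)] [75.9 -1. ]
```

{"name": "servo_tool", "arguments": {"targets": "0.09 0 0.2 -0.3 0 0 0; 0.09 0 0.4 -0.5 0 0 0; 0.09 0 0.5 -0.5 0 0 0; 0.09 0 0.5 -0.5 0 0 0; 0.09 0 0.5 -0.5 0 0 0; 0.09 0 0.5 -0.5 0 0 0; 0.09 0 0.5 -0.5 0 0 0; 0.09 0 0.5 -0.5 0 0 0"}}

```text
time: 20.93
tool_pos: [0.5276, -0.061, 0.2721]
ee_rot: [3.14, 0.0, -1.559]
wrist_force: [-0.1, 0.5, -0.1]
width: 0.0088
```

```bash
python3 -c "
from h import *
wrist('22');s=vision.snapshot('side');cv2.imwrite('pics/sideF.png',cv2.resize(s['image'][:,:,::-1],None,fx=1.5,fy=1.5));st()
"
```

```text
t 21.03 tray [-45.8   0.7] z 0.2711 phi -0.03 rp [3.137e+00 1.000e-03] w 0.0085 F [ 0.4 -0.1 -0.6] q [-0.22  0.04  1.29 -0.    1.81  1.34]
```

View pics/w_22.png

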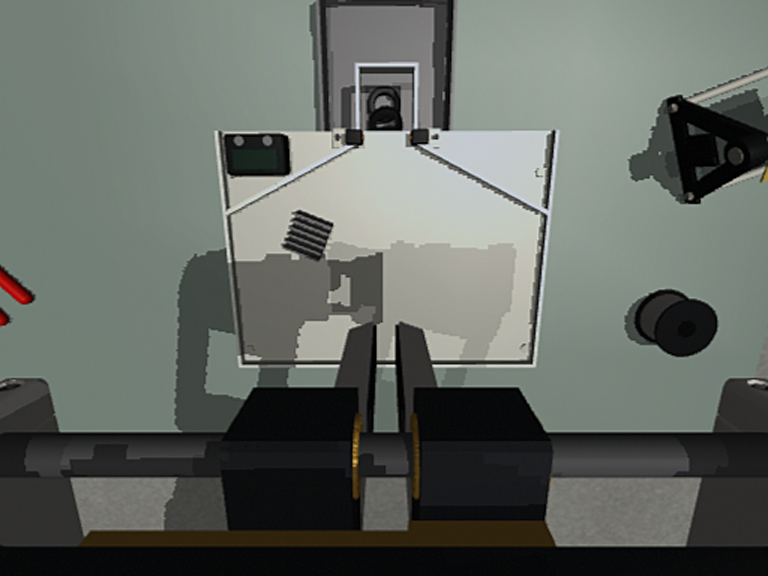

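View pics/sideF.png

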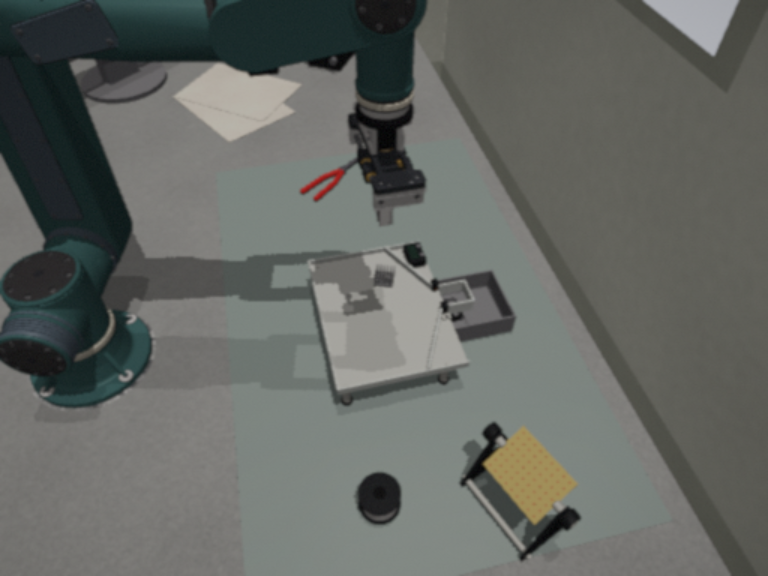

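The deck holds only the heat sink, which stands where it was, and the cores are below the slot. The pliers, spool and holder sit at the same pixels as at the start. I'll let the arm settle, then hand in.

{"name": "servo_tool", "arguments": {"targets": "0.09 0 0 0 0 0 0; 0.09 0 0 0 0 0 0; 0.09 0 0 0 0 0 0; 0.09 0 0 0 0 0 0; 0.09 0 0 0 0 0 0; 0.09 0 0 0 0 0 0"}}

```text
time: 21.53
tool_pos: [0.5273, -0.061, 0.2737]
ee_rot: [-3.142, -0.0, -1.559]
wrist_force: [0.5, -0.3, -0.3]
width: 0.0086
```

```bash
python3 -c "
from h import *
from bench import robot
st(); print(robot.close_job())"
```

```text
t 21.53 tray [-46.    0.6] z 0.2737 phi -0.04 rp [-3.142 -0.   ] w 0.0086 F [ 0.5 -0.3 -0.3] q [-0.22  0.04  1.29 -0.    1.81  1.34]
the job is handed in; nothing more can be done
None
```

All three cores are down the slot and in the bin. I slid each one with the two fingertips behind it, first to just before the gate, then straight through. Each was seen down before the next one entered the gate. I handed the job in at 21.5 s; wrist force readings stayed within about 3 N.

- **Cores:** The last pictures show all three in the bin under the slot. The first lies flat. The second leans on it, and the third stands steeply against the second. I could not see the third core's lower edge, so I judged that it is down on or near the bin floor from its apparent width in the wrist image.
- **Other objects:** The heat sink stands where it was. The pliers, spool and holder appear unmoved, and the arm is clear of everything.
- **Disagreement:** My first camera fit of the tray was about 1.5 mm off sideways. I corrected it from the view of the gate before pushing the second core.

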